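# Feel the slicer carriage for its sticky spot

### The job

The carriage of the bread slicer drags somewhere along its hidden slide. Take the end of bread off the carriage and stand it upright on the wooden board, then slowly push the empty carriage by its black knob all the way to the far stop and draw it all the way back to the near stop, feeling for the place where it drags and not ramming the stops. Last, bring the carriage back to that place and leave it standing right on it, so that I know where to clean, and leave everything else on the table as it is.

Things in the scene. Friction and masses are not known exactly. Their poses are not given: they have to be found in the camera images.
- slicer: white food slicer fixed on the table, base 370 x 250 x 70 high. Origin on the table, mid-length of the base, 20 right of its middle. x = the carriage's line of travel, away from the operator; y = left, towards the still upright round blade (190 across, plane 33 left of the origin, top 261 high, motor case behind it). A gauge plate 221 high stands in line with the blade, nearer the operator.
- carriage (a joint): carriage along its slide, m: 0 at the near (operator's) stop, 0.160 at the far stop, both rubber-faced, hidden in the base. No spring: it stays where left. Drag 1 to 2 N, but 6 to 10 N over one unseen sticky place about 20 mm long, its middle anywhere from 0.038 to 0.138. The drag rises and falls evenly either side of that middle, so it is felt at both edges alike.
- knob (a point): middle of the carriage's upright black round knob, 30 in diameter, from 104 to 166 above the table; this point, on its axis, is 140 above the table and moves with the carriage. It stands to the right of the deck, axis 50 from the deck's edge, on an arm whose top is 96 above the table. It does not turn; it is pushed and pulled along the slicer's x axis.
- deck (a point): middle of the carriage's flat aluminium deck, on its top face, 100 above the table. The deck measures 190 along the slicer's x by 125 along its y; an upright wall 78 high and 5 thick stands along its near edge. It moves with the carriage.
- bread: brown end of a tin loaf, standing upright on the deck: 92 along its own x, 55 thick along its own y (flat faces, the cut one is pale), 92 high, 0.18 kg. Origin in the middle of its underside, z up.
- board: wooden bread board 280 (x) x 200 (y) x 18 thick, fast on the table to the right of the slicer. Origin in the middle of its underside.
- tin_a: galvanised bread tin 300 x 110 x 100 high, to be left alone. Origin in the middle of its underside.
- bowl: beige mixing bowl, 190 across, 85 high, to be left alone. Origin in the middle of its underside.
- scraper: dough scraper, steel blade 80 x 110 with a dark wooden grip 22 thick, lying flat; to be left alone.
- holder: black food holder of the slicer, 85 x 60 x 86 high, standing on the table; to be left alone.
- brush: brush with a wooden handle, lying on the table; to be left alone.
- jar: amber jar, 84 in diameter, 130 high; to be left alone.
Not all that is in view belongs to the job. Leave any blue or red look-alike of the bread alone.

How it is judged (in metres and radians):
On the way, in this order (a step that is already met when the one before it is completed fails the run):
1. the bread stands on the board, let go (x of bread in the frame of board between -0.125 and 0.125 m and y of bread in the frame of board between -0.085 and 0.085 m and z of bread in the frame of board between 0.012 and 0.023 m and angle between bread's own z axis and vertical below 0.15 rad and linear speed of bread below 0.03 m/s and contact force between the fingers and bread below 0.1 N), for 0.2 s.
2. the carriage is brought up to the far stop (within 2.5 mm) (value of joint carriage above 0.1575 m).
3. the carriage is drawn back up to the near stop (within 2.5 mm) (value of joint carriage below 0.0025 m).
At the end, for the whole second after the job is handed in: The carriage stands still on the sticky place (within about 6 mm of its middle, so that the slide's shoe presses on it with more than 6.5 N), and the bread stands upright (within 0.15 rad) at rest on the board, its middle at least 15 mm inside the board's edges (all of step 1 and contact force between shoe_c0 and anything else above 6.5 N and velocity of joint carriage between -0.005 and 0.005 m/s); the robot touches nothing.
It fails at once if a stop is rammed: the carriage presses on it with more than 25 N (contact force between carriage_c0 and anything else above 25 N).
It fails at once if the carriage is moved faster than 0.2 m/s (velocity of joint carriage above 0.2 m/s or velocity of joint carriage below -0.2 m/s).
It fails at once if another thing on the table is shifted by more than 15 mm (distance of any of tin_a, bowl, scraper, holder, brush, jar from where it was at the start of the episode above 0.015 m).
It also fails if it takes over 70 s, if anything falls off the work surface, if the arm or the gripper's body presses on something with over 40 N, if the wrist force passes 120 N, or if a joint passes its speed limit or range.

### The arm

A 7-joint arm with a two-finger parallel gripper is mounted at the origin on the work surface. World frame = base frame: x ahead of the robot, y to its left, z up, the work surface at z = 0. Lengths are in mm, angles in rad, forces in N, time in s.
With the tool pointing down it reaches from about 350 to 900 mm from the base axis. Payload 8.1 kg.
Tool frame: the origin (TCP) lies at the very end of the fingers, on their centre line; the grasp point (between the pads) lies manip.grip_depth behind it (manip.grip_depth is the distance from the TCP to the grasp point, in mm); z points along the fingers, y is the direction in which the jaws open and shut (so a half turn about z gives the same grasp; the last joint's range is limited). The gripper opens to 85 mm and grips with 20 to 120 N. Pads are 22 mm wide; open, the fingers measure 114 mm over their backs; the gripper's body (76 mm by 85 mm) begins 54 mm behind the grasp point. The pads swing forward as they close: fully open they stand 13 mm farther back than shut.
Start: joints at [-1.368, 0.434, 0.025, 1.573, -0.012, 1.134, -0.075], TCP at [188.187, 596.009, 231.323] pointing down, gripper open.
Joint ranges: [-2.62, 2.62], [-0.44, 2.09], [-1.27, 1.32], [0.08, 2.57], [-1.32, 4.46], [0.12, 2], [-2.74, 2.74]. Speed limits (rad/s): [2.22, 2.22, 3.01, 3.01, 3.14, 3.14, 3.14].

### API

Orientations are given as a rotation vector (axis times angle).
In Python, from bench import manip gives the robot as it stands.
- The arm moves only by the tool jog_arm, never from a script. Its argument "rows" is a list of rows, each an object of numbers: "rx", "ry", "rz": the turn, a rotation vector about the tool's x, y, z in degrees; "x", "y", "z": the shift along the tool's x, y, z in mm; "grip": the finger opening in mm, from 0 to 85.4. In form: [{"rx": .., "ry": .., "rz": .., "x": .., "y": .., "z": .., "grip": ..}, ...]. A call has 1 to 12 rows; each row shifts and turns the pose as measured when the row begins, along the tool's axes as they then stand; what a row does not reach is not made up. A row lasts 1/10 s, in which the tool goes at most 50 mm and 8.59 degrees, less where a joint would pass 70% of its speed; a pose out of reach is approached as far as the arm can. A call is refused whole if a number of a shift passes 50 or a number of a turn 8.59, either way. A call with a gripper value outside its range is refused whole. The fingers move at their own pace and stop on an object; "newtons" is the grip in N (left out, the last holds). Time passes only in rows, so rows that do not move let the fingers close. It gives the time, the measured TCP pose, the force and the opening at its end, in the units of the state.
- manip.read_state(): the state, without advancing time (a new reading comes with each control period).
- manip.get_image(name): name is "scene" or "top" or "wrist"; returns (picture, depth): 480x640x3 uint8, red, green, blue; 480x640 float32, mm along the optical axis (not along the pixel's ray), 0 where there is no reading.
- manip.calibration(name): a dict with "mtx" (3x3 intrinsics, pixels), "rvec" (rotation vector, rad) and "tvec" (3), from world to camera coordinates, as OpenCV has them; the wrist camera has in their place "hand_eye" (4x4, takes a point from camera to tool coordinates, whose origin is the TCP and whose axes are the flange's). Camera axes: x right, y down, z forward; pixel columns grow to the right and rows downward; lengths in mm; the calibration is good to about 2 mm. A picture is of the moment at which its call begins: read the wrist's pose just before it. calibration takes no time and is no camera call.
- manip.close_job(): hands the job in, once; it reports no verdict.
The state is a dict: "time": time; "joint_positions": joint angles; "joint_velocities": joint speeds; "joint_efforts": joint torques, N m; "tool_pos": TCP position; "ee_rot": TCP orientation; "force": force on the tool from outside, world axes, zero at the start; "moment": the same for the moment, N m; "opening": finger opening in mm.
Only numpy, scipy, OpenCV 4.12 (cv2) and the standard library are available. Lean on these libraries where they do the work, as an engineer would, in place of code of your own. Each camera call takes 0.05 s, during which the arm holds its last target. There are 200 camera calls.

## Working session

There is one attempt and no reset: what is moved stays moved. The work goes in short steps, Python scripts to look and compute and a tool call to move; the robot and the scene stay as the last step left them, time stands still between calls to the robot, and variables do not carry over. Pictures are saved under pics/ and viewed, about 8 in all and at most 12, crops included, and the job is handed in when it is done.

Besides the shell and the picture viewer there is one more tool, called after "Emit:" in YAML: its name, and indented under it one key for each argument. jog_arm: Moves the arm, as the interface text tells. Its arguments: {"type":"object","properties":{"rows":{"type":"array","items":{"type":"object","properties":{"rx":{"type":"number"},"ry":{"type":"number"},"rz":{"type":"number"},"x":{"type":"number"},"y":{"type":"number"},"z":{"type":"number"},"grip":{"type":"number"}}}},"newtons":{"type":"number"}},"required":["rows"]}

```bash
mkdir -p pics; ls; python3 - <<'E'
from bench import manip
import cv2,numpy as np
print(manip.read_state(), manip.grip_depth)
for n in("scene","top"):
    p,d=manip.get_image(n); cv2.imwrite(f"pics/{n}0.png",p[:,:,::-1]); np.save(f"{n}0.npy",d); print(n,manip.calibration(n))
print(manip.calibration("wrist"))
E
```

```text
pics
{'time': 0.0, 'joint_positions': array([-1.36758943,  0.43524497,  0.02498335,  1.57409234, -0.01159487,
        1.13403619, -0.07510123]), 'joint_velocities': array([ 5.72446196e-05,  1.18425323e-03,  6.90153352e-04,  5.86147537e-04,
       -4.94248564e-04, -6.39172535e-04,  1.48705013e-03]), 'joint_efforts': array([-4.70003379e-04, -6.70455480e+01,  1.02461580e+00, -3.16217279e+01,
        1.55728497e-02,  1.22937217e-02,  3.99130806e-05]), 'tool_pos': array([188.07088819, 595.48960007, 230.51429551]), 'ee_rot': array([-4.78597929e-01, -3.10482836e+00,  2.56544147e-03]), 'force': array([0.54335091, 0.63771872, 0.44379388]), 'moment': array([-0.00367913, -0.03279561, -0.02986748]), 'opening': 85.37420843904081} 18.700000000000003
scene {'mtx': array([[466.52433728,   0.        , 321.63389716],
       [  0.        , 466.52433728, 233.10626401],
       [  0.        ,   0.        ,   1.        ]]), 'rvec': array([ 2.41981725,  0.85511912, -0.25172902]), 'tvec': array([-368.33873991, -268.46555395, 1570.46295329])}
top {'mtx': array([[465.81243164,   0.        , 313.38947397],
       [  0.        , 465.81243164, 238.07757879],
       [  0.        ,   0.        ,   1.        ]]), 'rvec': array([ 2.02955574, -2.19542631,  0.22179846]), 'tvec': array([ -28.04320759,  539.85382307, 1295.76062047])}
{'mtx': array([[370.05078521,   0.        , 317.32330291],
       [  0.        , 370.05078521, 242.57793681],
       [  0.        ,   0.        ,   1.        ]]), 'hand_eye': array([[ 9.01721378e-04, -9.57736890e-01, -2.87644288e-01,
         7.30883214e+01],
       [ 9.99999593e-01,  8.75779696e-04,  2.18862292e-04,
         6.51940495e-01],
       [ 4.23005371e-05, -2.87644369e-01,  9.57737289e-01,
        -1.42591445e+02],
       [ 0.00000000e+00,  0.00000000e+00,  0.00000000e+00,
         1.00000000e+00]])}
```

View pics/top0.png

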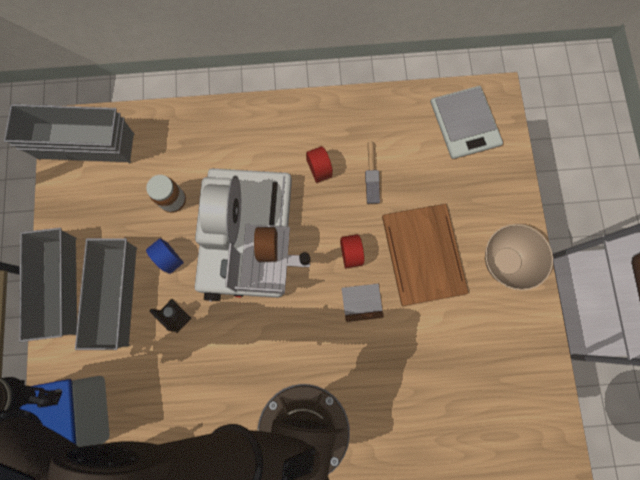

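View pics/scene0.png

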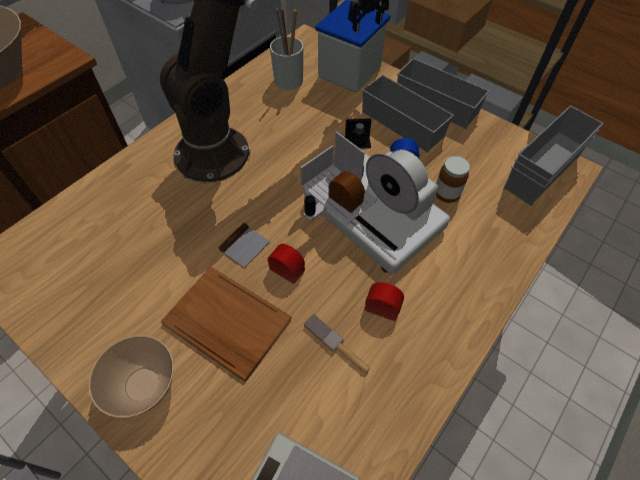

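The top view shows the bread at (265,244), knob at (305,258), board at (425,254), and slicer base at about (200-290, 170-295). The red look-alike at (352,250) stands between the knob and the board.

```bash
cat > h.py <<'E'
from bench import manip
import cv2,numpy as np
from scipy.spatial.transform import Rotation as R
def cloud(name,d,st=None):
    c=manip.calibration(name);K=c["mtx"]
    v,u=np.mgrid[:480,:640]; p=np.stack([(u-K[0,2])/K[0,0]*d,(v-K[1,2])/K[1,1]*d,d],-1)
    if name=="wrist":
        H=c["hand_eye"];p=p@H[:3,:3].T+H[:3,3]
        return p@R.from_rotvec(st["ee_rot"]).as_matrix().T+st["tool_pos"]
    Rm=cv2.Rodrigues(c["rvec"])[0]
    return (p-c["tvec"])@Rm
def rect(P):
    (c,s,a)=cv2.minAreaRect(P[:,:2].astype(np.float32)); return np.round(c,1),np.round(s,1),round(a,1)
E
python3 - <<'E'
from h import *
im=cv2.imread("pics/top0.png");d=np.load("top0.npy");P=cloud("top",d);hsv=cv2.cvtColor(im,cv2.COLOR_BGR2HSV)
v,u=np.mgrid[:480,:640]
def box(a,b,c,e): return (u>=a)&(u<c)&(v>=b)&(v<e)&(d>0)
for uv in [(265,244),(305,258),(425,254),(352,250),(240,260),(400,400),(275,270),(362,295),(520,230)]: print(uv,P[uv[1],uv[0]].round(),hsv[uv[1],uv[0]])
z=P[...,2]
print("bread",rect(P[box(245,220,285,275)&(z>180)&(z<205)]),np.median(z[box(258,235,272,250)]))
print("knob",rect(P[box(290,245,320,275)&(z>150)&(z<180)]))
print("board",rect(P[box(375,195,475,315)&(z>12)&(z<30)]))
print("deck",rect(P[box(225,200,300,300)&(z>92)&(z<108)]))
print("base",rect(P[box(190,160,300,305)&(z>60)&(z<80)]))
print("wall",rect(P[box(225,240,300,305)&(z>165)&(z<185)]))
print("red",rect(P[box(335,230,370,272)&(z>40)]),z[box(335,230,370,272)].max())
cv2.imwrite("pics/crop.png",cv2.resize(im[150:330,180:390],None,fx=3.5,fy=3.2,interpolation=cv2.INTER_CUBIC))
E
```

```text
(265, 244) [503.  58. 188.] [ 12 156 106]
(305, 258) [461. -43. 165.] [ 0 33 39]
(425, 254) [ 470. -397.   14.] [ 13 152 136]
(352, 250) [ 486. -175.   91.] [  2 184 157]
(240, 260) [487. 144.  64.] [ 21  14 125]
(400, 400) [  63. -279.   -7.] [ 15 107 158]
(275, 270) [445.  43.  98.] [  0  12 175]
(362, 295) [ 365. -200.    6.] [ 10  12 132]
(520, 230) [ 511. -666.   64.] [ 15  71 137]
bread (array([511.2,  60.8]), array([54.2, 61.6]), 85.6) 188.81221723281874
knob (array([463.9, -40.3]), array([26.7, 29. ]), 84.9)
board (array([ 471.2, -384.3]), array([272.2, 359.7]), 83.9)
deck (array([498.8,  71.9]), array([211.3, 251.7]), 70.6)
base (array([560.7, 131.7]), array([247.1, 393.5]), 81.4)
wall (array([451. ,  87.2]), array([135.4, 139.9]), 87.6)
red (array([ 491.2, -178.6]), array([90.8, 56.2]), 5.5) 95.87746309015837
```

View pics/crop.png

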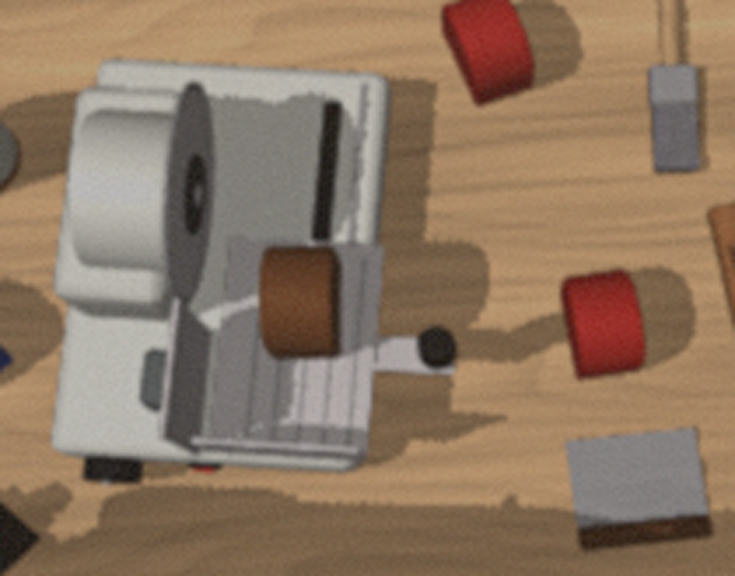

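```bash
python3 - <<'E'
from h import *
im=cv2.imread("pics/top0.png");d=np.load("top0.npy");P=cloud("top",d);hsv=cv2.cvtColor(im,cv2.COLOR_BGR2HSV)
v,u=np.mgrid[:480,:640];z=P[...,2];H,S,V=cv2.split(hsv)
def box(a,b,c,e): return (u>=a)&(u<c)&(v>=b)&(v<e)&(d>0)
m=box(245,210,285,275)&(S>100)&(z>120); Q=P[m]; print("bread all",rect(Q),"z",np.percentile(Q[:,2],[5,50,98]))
for lo in(150,165,175,183): print(lo,rect(Q[Q[:,2]>lo]))
# rays of bread outline corners on plane z
def ray(name,px,zz):
    c=manip.calibration(name);Rm=cv2.Rodrigues(c["rvec"])[0];o=-Rm.T@c["tvec"];w=Rm.T@np.linalg.inv(c["mtx"])@[*px,1];return (o+w*(zz-o[2])/w[2]).round(1)
S0=lambda x,y:(180+x/3.5,150+y/3.2)
print("base corners",[ray("top",S0(*q),70) for q in[(103,62),(386,76),(360,466),(55,448)]])
print("knob",ray("top",S0(437,347),166))
print("deck R edge",[ray("top",S0(*q),100) for q in[(381,247),(365,450)]], "wall top",[ray("top",S0(*q),178) for q in[(195,440),(365,450)]])
m=box(375,195,475,315)&(H>8)&(H<17)&(S>135); n,l,st,c=cv2.connectedComponentsWithStats(m.astype(np.uint8)); k=1+st[1:,4].argmax(); ys,xs=np.where(l==k)
r=cv2.minAreaRect(np.stack([xs,ys],1).astype(np.float32));print("board",r,[ray("top",q,18) for q in cv2.boxPoints(r)],ray("top",r[0],18))
print("plate/blade",[ray("top",S0(*q),221) for q in[(175,300)]], ray("top",S0(197,85),230))
m=box(335,230,370,272)&(z>30)&(S>120);print("red",rect(P[m]))
E
```

```text
bread all (array([508.3,  59.9]), array([54. , 84.6]), 85.6) z [158.4366263  183.89283488 193.27847827]
150 (array([508.3,  59.9]), array([54. , 84.6]), 85.6)
165 (array([510. ,  59.8]), array([54.1, 81.1]), 85.3)
175 (array([512.1,  60.1]), array([53.1, 72.9]), 85.4)
183 (array([512.3,  59.9]), array([52.8, 58.3]), 89.4)
base corners [array([764.8, 221. ,  70. ]), array([732.1, -17.2,  70. ]), array([375.7,  27.9,  70. ]), array([410.6, 270.9,  70. ])]
knob [460.1 -42.4 166. ]
deck R edge [array([563.5,  -3.3, 100. ]), array([386.4,  21.2, 100. ])] wall top [array([396.5, 140.9, 178. ]), array([378.6,  16.5, 178. ])]
board ((424.67059326171875, 254.01763916015625), (94.03936767578125, 67.0315170288086), 77.47119140625) [array([ 597.2, -281.5,   18. ]), array([ 626.8, -483.9,   18. ]), array([ 346.9, -505.1,   18. ]), array([ 320.1, -310.7,   18. ])] [ 469.8 -395.2   18. ]
plate/blade [array([503.5, 143.4, 221. ])] [677.9 118.3 230. ]
red (array([ 491.2, -178.6]), array([90.8, 56.2]), 5.5)
```

Emit:
jog_arm:
  rows:
    - {"rz":-6.4,"z":-40}
    - {"rz":-6.4,"z":-40}
    - {"x":-20,"y":-30}
    - {"x":-28,"y":-40}
    - {"x":-28,"y":-40}
    - {"x":-28,"y":-40}
    - {"x":-28,"y":-40}
    - {"x":-28,"y":-40}
    - {"x":-28,"y":-40}
    - {"x":-28,"y":-40}
    - {"x":-28,"y":-40}
    - {"x":-28,"y":-40}

```text
validation failed for argument at $.ro...
```

```bash
cat >> h.py <<'E'
def goto(x,y,z,yaw=None):
    s=manip.read_state();M=R.from_rotvec(s["ee_rot"]).as_matrix()
    d=M.T@(np.array([x,y,z])-s["tool_pos"]);a=np.degrees(np.arctan2(M[1,1],M[0,1]))
    print("t",s["time"].round(2),"pos",s["tool_pos"].round(1),"yaw(y)",a.round(2),"tilt",M[:,2].round(3),"F",s["force"].round(1),"op",round(s["opening"],1),"tool shift",d.round(1),"rz",None if yaw is None else round(-(yaw-a),2))
E
python3 -c "
from h import *
goto(509,60,300,85.6)"
```

```text
Traceback (most recent call last):
  File "h.py", line 17, in goto
    print("t",s["time"].round(2),"pos",s["tool_pos"].round(1),"yaw(y)",a.round(2),"tilt",M[:,2].round(3),"F",s["force"].round(1),"op",round(s["opening"],1),"tool shift",d.round(1),"rz",None if yaw is None else round(-(yaw-a),2))
              ^^^^^^^^^^^^^^^
AttributeError: 'float' object has no attribute 'round'
```

Emit:
jog_arm:
  rows:
    - {"rx":0,"ry":0,"rz":-6.4,"x":0,"y":0,"z":-40,"grip":85}
    - {"rx":0,"ry":0,"rz":-6.4,"x":0,"y":0,"z":-40,"grip":85}

```text
time: 0.3
tool_pos: [187.0, 592.3, 305.5]
ee_rot: [-0.121, -3.137, 0.023]
force: [-0.3, 1.0, 0.1]
opening: 85.3
```

```bash
sed -i 's/s\["time"\].round(2)/round(s["time"],2)/' h.py; python3 -c "
from h import *
goto(509,60,300,85.6)"
```

```text
t 0.3 pos [187.  592.3 305.5] yaw(y) 85.58 tilt [-0.003 -0.015 -1.   ] F [-0.3  1.   0.1] op 85.3 tool shift [-362.  -505.8   12.3] rz -0.02
```

Emit:
jog_arm:
  rows:
    - {"rx":0,"ry":0,"rz":0,"x":-15,"y":-20,"z":0,"grip":85}
    - {"rx":0,"ry":0,"rz":0,"x":-28,"y":-40,"z":0,"grip":85}
    - {"rx":0,"ry":0,"rz":0,"x":-28,"y":-40,"z":0,"grip":85}
    - {"rx":0,"ry":0,"rz":0,"x":-28,"y":-40,"z":0,"grip":85}
    - {"rx":0,"ry":0,"rz":0,"x":-28,"y":-40,"z":0,"grip":85}
    - {"rx":0,"ry":0,"rz":0,"x":-28,"y":-40,"z":0,"grip":85}
    - {"rx":0,"ry":0,"rz":0,"x":-28,"y":-40,"z":0,"grip":85}
    - {"rx":0,"ry":0,"rz":0,"x":-28,"y":-40,"z":0,"grip":85}
    - {"rx":0,"ry":0,"rz":0,"x":-28,"y":-40,"z":0,"grip":85}

```text
time: 1.2
tool_pos: [401.5, 233.9, 309.8]
ee_rot: [-0.093, -3.135, 0.011]
force: [0.6, 0.8, 0.3]
opening: 84.9
```

```bash
python3 -c "
from h import *
goto(509,60,300,85.6)"
```

```text
t 1.2 pos [401.5 233.9 309.8] yaw(y) 86.59 tilt [-0.005 -0.007 -1.   ] F [0.6 0.8 0.3] op 84.9 tool shift [-117.8 -167.1   10.4] rz 0.99
```

Emit:
jog_arm:
  rows:
    - {"rx":0,"ry":0,"rz":0.5,"x":-28,"y":-40,"z":0,"grip":85}
    - {"rx":0,"ry":0,"rz":0.5,"x":-28,"y":-40,"z":0,"grip":85}
    - {"rx":0,"ry":0,"rz":0.5,"x":-28,"y":-40,"z":0,"grip":85}
    - {"rx":0,"ry":0,"rz":0,"x":-25,"y":-35,"z":0,"grip":85}
    - {"rx":0,"ry":0,"rz":0,"x":-10,"y":-15,"z":0,"grip":85}
    - {"rx":0,"ry":0,"rz":0,"x":0,"y":0,"z":0,"grip":85}

```text
time: 1.8
tool_pos: [510.3, 41.2, 310.0]
ee_rot: [-0.153, -3.133, 0.015]
force: [-0.8, 0.0, -0.6]
opening: 84.9
```

```bash
python3 - <<'E'
from h import *
goto(509,60,300,85.6)
s=manip.read_state();p,d=manip.get_image("wrist");im=np.ascontiguousarray(p[:,:,::-1]);cv2.imwrite("pics/w1.png",im)
P=cloud("wrist",d,s);hsv=cv2.cvtColor(im,cv2.COLOR_BGR2HSV);H,S,V=cv2.split(hsv);z=P[...,2]
m=(d>0)&(S>90)&(z>108)&(z<200)&(abs(P[...,1]-60)<60)&(abs(P[...,0]-509)<90)
n,l,st,c=cv2.connectedComponentsWithStats(m.astype(np.uint8));k=1+st[1:,4].argmax();Q=P[l==k]
for lo in(108,150,175): print(lo,rect(Q[Q[:,2]>lo]),np.percentile(Q[:,2],[2,98]))
m=(d>0)&(V<70)&(z>150)&(z<180)&(abs(P[...,1]+41)<35)&(abs(P[...,0]-461)<35);print("knob",m.sum(),P[m].mean(0) if m.any() else 0, rect(P[m]) if m.sum()>5 else 0)
E
```

```text
t 1.8 pos [510.3  41.2 310. ] yaw(y) 84.42 tilt [-0.005 -0.01  -1.   ] F [-0.8  0.  -0.6] op 84.9 tool shift [ 3.1 18.6  9.8] rz -1.18
108 (array([510.1,  60.9]), array([55.1, 86.8]), 86.2) [150.38141072 192.26179185]
150 (array([510.2,  60.8]), array([55.2, 86.4]), 86.1) [150.38141072 192.26179185]
175 (array([511.9,  60.7]), array([55.1, 72.2]), 86.1) [150.38141072 192.26179185]
knob 1224 [463.74861566 -38.35907034 164.25242136] (array([464.3, -39.8]), array([28.6, 28.3]), 31.1)
```

View pics/w1.png

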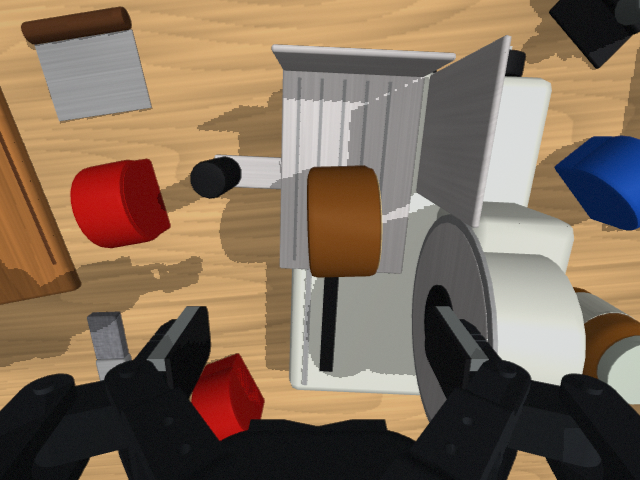

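Emit:
jog_arm:
  rows:
    - {"rx":0,"ry":0,"rz":-1.5,"x":1,"y":19,"z":0,"grip":85}
    - {"rx":0,"ry":0,"rz":0,"x":0,"y":0,"z":25,"grip":85}
    - {"rx":0,"ry":0,"rz":0,"x":0,"y":0,"z":25,"grip":85}
    - {"rx":0,"ry":0,"rz":0,"x":0,"y":0,"z":10,"grip":85}
    - {"rx":0,"ry":0,"rz":0,"x":0,"y":0,"z":0,"grip":85}

```text
time: 2.35
tool_pos: [508.0, 73.6, 248.0]
ee_rot: [-0.084, -3.134, 0.008]
force: [0.3, 0.2, 1.0]
opening: 84.9
```

```bash
python3 -c "
from h import *
goto(511,60.5,138,86.1)"
```

```text
t 2.35 pos [508.   73.6 248. ] yaw(y) 86.95 tilt [-0.007 -0.005 -1.   ] F [0.3 0.2 1. ] op 84.9 tool shift [ -4.4 -12.3 110. ] rz 0.85
```

Emit:
jog_arm:
  rows:
    - {"rx":0,"ry":0,"rz":0.8,"x":-4,"y":-11,"z":0,"grip":85}
    - {"rx":0,"ry":0,"rz":0,"x":0,"y":0,"z":0,"grip":85}
    - {"rx":0,"ry":0,"rz":0,"x":0,"y":0,"z":0,"grip":85}

```text
time: 2.65
tool_pos: [512.3, 63.6, 250.1]
ee_rot: [-0.102, -3.135, 0.006]
force: [-0.4, -0.0, -0.9]
opening: 84.9
```

```bash
python3 -c "
from h import *
goto(511,60.5,138,86.1)"
```

```text
t 2.65 pos [512.3  63.6 250.1] yaw(y) 86.26 tilt [-0.005 -0.004 -1.   ] F [-0.4 -0.  -0.9] op 84.9 tool shift [  0.6  -2.8 112.1] rz 0.16
```

Emit:
jog_arm:
  rows:
    - {"rx":0,"ry":0,"rz":0,"x":0,"y":-3,"z":20,"grip":85}
    - {"rx":0,"ry":0,"rz":0,"x":0,"y":0,"z":25,"grip":85}
    - {"rx":0,"ry":0,"rz":0,"x":0,"y":0,"z":25,"grip":85}
    - {"rx":0,"ry":0,"rz":0,"x":0,"y":0,"z":20,"grip":85}
    - {"rx":0,"ry":0,"rz":0,"x":0,"y":0,"z":12,"grip":85}
    - {"rx":0,"ry":0,"rz":0,"x":0,"y":0,"z":2,"grip":85}
    - {"rx":0,"ry":0,"rz":0,"x":0,"y":0,"z":0,"grip":85}

```text
time: 3.35
tool_pos: [516.9, 60.0, 148.6]
ee_rot: [0.107, 3.133, -0.0]
force: [-1.1, -1.3, -0.3]
opening: 85.1
```

```bash
python3 -c "
from h import *
goto(511,60.5,138,86.1)"
```

```text
t 3.35 pos [516.9  60.  148.6] yaw(y) 86.1 tilt [ 0.007 -0.    -1.   ] F [-1.1 -1.3 -0.3] op 85.1 tool shift [ 6.   0.1 10.5] rz 0.0
```

Emit:
jog_arm:
  newtons: 30
  rows:
    - {"rx":0,"ry":0,"rz":0,"x":5,"y":0,"z":7,"grip":85}
    - {"rx":0,"ry":0,"rz":0,"x":0,"y":0,"z":0,"grip":85}
    - {"rx":0,"ry":0,"rz":0,"x":0,"y":0,"z":0,"grip":45}
    - {"rx":0,"ry":0,"rz":0,"x":0,"y":0,"z":0,"grip":45}
    - {"rx":0,"ry":0,"rz":0,"x":0,"y":0,"z":0,"grip":45}
    - {"rx":0,"ry":0,"rz":0,"x":0,"y":0,"z":0,"grip":45}
    - {"rx":0,"ry":0,"rz":0,"x":0,"y":0,"z":0,"grip":45}
    - {"rx":0,"ry":0,"rz":0,"x":0,"y":0,"z":0,"grip":45}

```text
time: 4.15
tool_pos: [513.2, 60.8, 143.8]
ee_rot: [0.106, 3.129, 0.002]
force: [0.6, 0.5, -1.8]
opening: 54.6
```

```bash
python3 -c "
from h import *
goto(511,60.5,235,86.1)"
```

```text
t 4.15 pos [513.2  60.8 143.8] yaw(y) 86.11 tilt [ 0.011  0.001 -1.   ] F [ 0.6  0.5 -1.8] op 54.6 tool shift [  1.2  -0.3 -91.2] rz 0.01
```

Emit:
jog_arm:
  rows:
    - {"rx":0,"ry":0,"rz":0,"x":0,"y":0,"z":-10,"grip":45}
    - {"rx":0,"ry":0,"rz":0,"x":0,"y":0,"z":-20,"grip":45}
    - {"rx":0,"ry":0,"rz":0,"x":0,"y":0,"z":-25,"grip":45}
    - {"rx":0,"ry":0,"rz":0,"x":0,"y":0,"z":-25,"grip":45}
    - {"rx":0,"ry":0,"rz":0,"x":0,"y":0,"z":-25,"grip":45}
    - {"rx":0,"ry":0,"rz":0,"x":0,"y":0,"z":-10,"grip":45}
    - {"rx":0,"ry":0,"rz":0,"x":0,"y":0,"z":0,"grip":45}

```text
time: 4.85
tool_pos: [511.0, 60.0, 265.5]
ee_rot: [0.108, 3.13, 0.001]
force: [0.9, -0.7, -3.0]
opening: 54.6
```

```bash
python3 -c "
from h import *
goto(470,-395,240,90)"
```

```text
t 4.85 pos [511.   60.  265.5] yaw(y) 86.06 tilt [ 0.01  0.   -1.  ] F [ 0.9 -0.7 -3. ] op 54.6 tool shift [   9.8 -456.8   25. ] rz -3.94
```

Bread lifted; travel to the board.

Emit:
jog_arm:
  rows:
    - {"rx":0,"ry":0,"rz":0,"x":1,"y":-20,"z":0,"grip":45}
    - {"rx":0,"ry":0,"rz":0,"x":1,"y":-40,"z":0,"grip":45}
    - {"rx":0,"ry":0,"rz":0,"x":1,"y":-40,"z":0,"grip":45}
    - {"rx":0,"ry":0,"rz":0,"x":1,"y":-40,"z":0,"grip":45}
    - {"rx":0,"ry":0,"rz":0,"x":1,"y":-40,"z":0,"grip":45}
    - {"rx":0,"ry":0,"rz":0,"x":1,"y":-40,"z":0,"grip":45}
    - {"rx":0,"ry":0,"rz":0,"x":1,"y":-40,"z":0,"grip":45}
    - {"rx":0,"ry":0,"rz":0,"x":1,"y":-40,"z":0,"grip":45}
    - {"rx":0,"ry":0,"rz":0,"x":1,"y":-40,"z":0,"grip":45}
    - {"rx":0,"ry":0,"rz":0,"x":1,"y":-40,"z":0,"grip":45}
    - {"rx":0,"ry":0,"rz":0,"x":1,"y":-30,"z":0,"grip":45}
    - {"rx":0,"ry":0,"rz":0,"x":0,"y":0,"z":0,"grip":45}

```text
time: 6.05
tool_pos: [465.7, -359.9, 250.2]
ee_rot: [-0.096, -3.132, -0.004]
force: [-0.3, 0.4, -1.8]
opening: 54.8
```

```bash
python3 -c "
from h import *
goto(470,-395,64,90)"
```

```text
t 6.05 pos [ 465.7 -359.9  250.2] yaw(y) 86.47 tilt [-0.008  0.003 -1.   ] F [-0.3  0.4 -1.8] op 54.8 tool shift [ -8.  -35.2 186.1] rz -3.53
```

Emit:
jog_arm:
  rows:
    - {"rx":0,"ry":0,"rz":0,"x":-5,"y":-18,"z":0,"grip":45}
    - {"rx":0,"ry":0,"rz":0,"x":0,"y":-10,"z":15,"grip":45}
    - {"rx":0,"ry":0,"rz":0,"x":0,"y":0,"z":25,"grip":45}
    - {"rx":0,"ry":0,"rz":0,"x":0,"y":0,"z":25,"grip":45}
    - {"rx":0,"ry":0,"rz":0,"x":0,"y":0,"z":25,"grip":45}
    - {"rx":0,"ry":0,"rz":0,"x":0,"y":0,"z":25,"grip":45}
    - {"rx":0,"ry":0,"rz":0,"x":0,"y":0,"z":15,"grip":45}
    - {"rx":0,"ry":0,"rz":0,"x":0,"y":0,"z":5,"grip":45}
    - {"rx":0,"ry":0,"rz":0,"x":0,"y":0,"z":0,"grip":45}

```text
time: 6.95
tool_pos: [462.2, -379.3, 95.4]
ee_rot: [-0.094, -3.118, -0.02]
force: [-0.6, 0.6, -1.9]
opening: 54.4
```

```bash
python3 -c "
from h import *
goto(470,-395,62,90)"
```

```text
t 6.95 pos [ 462.2 -379.3   95.4] yaw(y) 86.54 tilt [-0.022  0.014 -1.   ] F [-0.6  0.6 -1.9] op 54.4 tool shift [ -9.5 -15.6  33. ] rz -3.46
```

Emit:
jog_arm:
  rows:
    - {"rx":0.8,"ry":-1.9,"rz":0,"x":-5,"y":-10,"z":10,"grip":45}
    - {"rx":0,"ry":0,"rz":0,"x":0,"y":0,"z":8,"grip":45}
    - {"rx":0,"ry":0,"rz":0,"x":0,"y":0,"z":4,"grip":45}
    - {"rx":0,"ry":0,"rz":0,"x":0,"y":0,"z":0,"grip":45}
    - {"rx":0,"ry":0,"rz":0,"x":0,"y":0,"z":0,"grip":45}

```text
time: 7.45
tool_pos: [467.7, -388.1, 73.6]
ee_rot: [0.092, 3.129, -0.002]
force: [-0.3, -0.1, -2.0]
opening: 54.9
```

```bash
python3 -c "
from h import *
goto(470,-395,62,90)"
```

```text
t 7.45 pos [ 467.7 -388.1   73.6] yaw(y) 86.65 tilt [ 0.011 -0.002 -1.   ] F [-0.3 -0.1 -2. ] op 54.9 tool shift [-2.5 -6.8 11.7] rz -3.35
```

Emit:
jog_arm:
  rows:
    - {"rx":0,"ry":0,"rz":0,"x":0,"y":0,"z":5,"grip":45}
    - {"rx":0,"ry":0,"rz":0,"x":0,"y":0,"z":2,"grip":45}
    - {"rx":0,"ry":0,"rz":0,"x":0,"y":0,"z":2,"grip":45}
    - {"rx":0,"ry":0,"rz":0,"x":0,"y":0,"z":1,"grip":45}

```text
time: 7.85
tool_pos: [468.8, -388.0, 63.9]
ee_rot: [0.09, 3.128, -0.003]
force: [0.5, 0.6, -1.9]
opening: 54.6
```

Emit:
jog_arm:
  rows:
    - {"rx":0,"ry":0,"rz":0,"x":0,"y":0,"z":1,"grip":45}
    - {"rx":0,"ry":0,"rz":0,"x":0,"y":0,"z":0,"grip":45}

```text
time: 8.05
tool_pos: [468.7, -388.0, 62.7]
ee_rot: [0.09, 3.128, -0.003]
force: [-0.2, 0.2, -2.5]
opening: 54.5
```

Emit:
jog_arm:
  rows:
    - {"rx":0,"ry":0,"rz":0,"x":0,"y":0,"z":1,"grip":45}
    - {"rx":0,"ry":0,"rz":0,"x":0,"y":0,"z":1,"grip":45}

```text
time: 8.25
tool_pos: [468.9, -388.2, 61.8]
ee_rot: [0.091, 3.127, -0.003]
force: [-4.1, 2.6, 13.4]
opening: 54.8
```

Emit:
jog_arm:
  rows:
    - {"rx":0,"ry":0,"rz":0,"x":0,"y":0,"z":1,"grip":45}
    - {"rx":0,"ry":0,"rz":0,"x":0,"y":0,"z":0,"grip":45}

```text
time: 8.45
tool_pos: [468.9, -388.3, 62.2]
ee_rot: [0.091, 3.126, -0.002]
force: [-0.1, -0.0, -2.5]
opening: 54.8
```

Emit:
jog_arm:
  rows:
    - {"rx":0,"ry":0,"rz":0,"x":0,"y":0,"z":0.5,"grip":85}
    - {"rx":0,"ry":0,"rz":0,"x":0,"y":0,"z":0,"grip":85}
    - {"rx":0,"ry":0,"rz":0,"x":0,"y":0,"z":0,"grip":85}
    - {"rx":0,"ry":0,"rz":0,"x":0,"y":0,"z":0,"grip":85}
    - {"rx":0,"ry":0,"rz":0,"x":0,"y":0,"z":0,"grip":85}
    - {"rx":0,"ry":0,"rz":0,"x":0,"y":0,"z":-10,"grip":85}
    - {"rx":0,"ry":0,"rz":0,"x":0,"y":0,"z":-20,"grip":85}
    - {"rx":0,"ry":0,"rz":0,"x":0,"y":0,"z":-25,"grip":85}
    - {"rx":0,"ry":0,"rz":0,"x":0,"y":0,"z":-30,"grip":85}
    - {"rx":0,"ry":0,"rz":0,"x":0,"y":0,"z":-30,"grip":85}
    - {"rx":0,"ry":0,"rz":0,"x":0,"y":0,"z":-20,"grip":85}
    - {"rx":0,"ry":0,"rz":0,"x":0,"y":0,"z":0,"grip":85}

```text
time: 9.65
tool_pos: [466.5, -388.8, 205.4]
ee_rot: [0.093, 3.126, -0.004]
force: [-0.1, -0.2, -0.5]
opening: 84.9
```

```bash
python3 - <<'E'
from h import *
goto(464,-40,230,172.4)
p,d=manip.get_image("scene");cv2.imwrite("pics/s1.png",p[:,:,::-1])
E
```

```text
t 9.65 pos [ 466.5 -388.8  205.4] yaw(y) 86.59 tilt [ 0.014 -0.003 -1.   ] F [-0.1 -0.2 -0.5] op 84.9 tool shift [ 22.9 348.  -25.7] rz -85.81
```

View pics/s1.png

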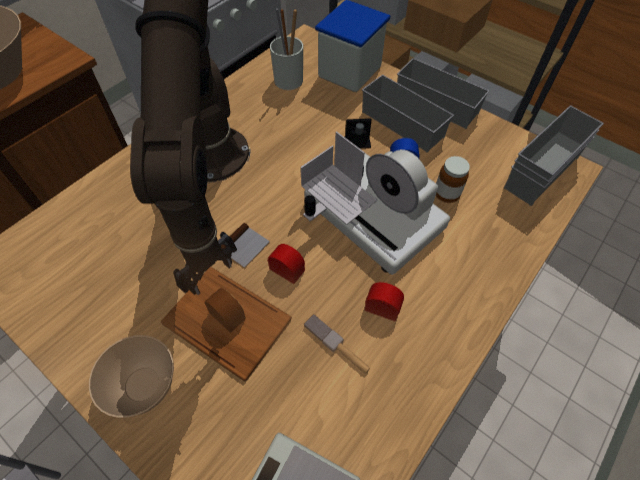

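The bread stands upright on the board at about (225,308) in the scene view, clear of the gripper. Next I go to the knob.

Emit:
jog_arm:
  rows:
    - {"rx":0,"ry":0,"rz":0,"x":2,"y":20,"z":-15,"grip":85}
    - {"rx":0,"ry":0,"rz":0,"x":2,"y":40,"z":0,"grip":85}
    - {"rx":0,"ry":0,"rz":0,"x":2,"y":40,"z":0,"grip":85}
    - {"rx":0,"ry":0,"rz":0,"x":2,"y":40,"z":0,"grip":85}
    - {"rx":0,"ry":0,"rz":0,"x":2,"y":40,"z":0,"grip":85}
    - {"rx":0,"ry":0,"rz":0,"x":2,"y":40,"z":0,"grip":85}
    - {"rx":0,"ry":0,"rz":0,"x":2,"y":40,"z":0,"grip":85}
    - {"rx":0,"ry":0,"rz":0,"x":2,"y":40,"z":0,"grip":85}
    - {"rx":0,"ry":0,"rz":0,"x":2,"y":30,"z":0,"grip":85}
    - {"rx":0,"ry":0,"rz":0,"x":0,"y":0,"z":0,"grip":85}

```text
time: 10.7
tool_pos: [461.7, -45.0, 211.4]
ee_rot: [0.097, 3.139, -0.004]
force: [0.0, -0.2, -0.7]
opening: 85.1
```

Emit:
jog_arm:
  rows:
    - {"rx":0,"ry":0,"rz":-8.5,"x":0,"y":0,"z":0,"grip":60}
    - {"rx":0,"ry":0,"rz":-8.5,"x":0,"y":0,"z":0,"grip":60}
    - {"rx":0,"ry":0,"rz":-8.5,"x":0,"y":0,"z":0,"grip":60}
    - {"rx":0,"ry":0,"rz":-8.5,"x":0,"y":0,"z":0,"grip":60}
    - {"rx":0,"ry":0,"rz":-8.5,"x":0,"y":0,"z":0,"grip":60}
    - {"rx":0,"ry":0,"rz":-8.5,"x":0,"y":0,"z":0,"grip":60}
    - {"rx":0,"ry":0,"rz":-8.5,"x":0,"y":0,"z":0,"grip":60}
    - {"rx":0,"ry":0,"rz":-8.5,"x":0,"y":0,"z":0,"grip":60}
    - {"rx":0,"ry":0,"rz":-8.5,"x":0,"y":0,"z":0,"grip":60}
    - {"rx":0,"ry":0,"rz":-8.5,"x":0,"y":0,"z":0,"grip":60}
    - {"rx":0,"ry":0,"rz":0,"x":0,"y":0,"z":0,"grip":60}

```text
time: 11.8
tool_pos: [453.4, -50.3, 199.7]
ee_rot: [1.807, -2.535, -0.012]
force: [-0.0, -0.3, -0.2]
opening: 60.0
```

```bash
python3 -c "
from h import *
goto(464,-40,200,172.4);print(manip.read_state()['joint_positions'])"
```

```text
t 11.8 pos [453.4 -50.3 199.7] yaw(y) 160.96 tilt [-0.028 -0.01  -1.   ] F [-0.  -0.3 -0.2] op 60.0 tool shift [-13.2  -6.6  -0.7] rz -11.44
[ 0.12288604  0.22079173 -0.16277093  1.97832933  0.05382695  0.97399451
  2.74216654]
```

Emit:
jog_arm:
  rows:
    - {"rx":0,"ry":0,"rz":8.5,"x":0,"y":0,"z":0,"grip":60}
    - {"rx":0,"ry":0,"rz":8.5,"x":0,"y":0,"z":0,"grip":60}
    - {"rx":0,"ry":0,"rz":8.5,"x":0,"y":0,"z":0,"grip":60}
    - {"rx":0,"ry":0,"rz":8.5,"x":0,"y":0,"z":0,"grip":60}
    - {"rx":0,"ry":0,"rz":8.5,"x":0,"y":0,"z":0,"grip":60}
    - {"rx":0,"ry":0,"rz":8.5,"x":0,"y":0,"z":0,"grip":60}
    - {"rx":0,"ry":0,"rz":8.5,"x":0,"y":0,"z":0,"grip":60}
    - {"rx":0,"ry":0,"rz":8.5,"x":0,"y":0,"z":0,"grip":60}
    - {"rx":0,"ry":0,"rz":8.5,"x":0,"y":0,"z":0,"grip":60}
    - {"rx":0,"ry":0,"rz":8.5,"x":0,"y":0,"z":0,"grip":60}
    - {"rx":0,"ry":0,"rz":8.5,"x":0,"y":0,"z":0,"grip":60}
    - {"rx":0,"ry":0,"rz":8.5,"x":0,"y":0,"z":0,"grip":60}

```text
time: 13.0
tool_pos: [449.4, -59.8, 195.3]
ee_rot: [-0.872, -2.986, 0.032]
force: [0.6, -0.2, -0.1]
opening: 60.0
```

Emit:
jog_arm:
  rows:
    - {"rx":0,"ry":0,"rz":8.5,"x":0,"y":0,"z":0,"grip":60}
    - {"rx":0,"ry":0,"rz":8.5,"x":0,"y":0,"z":0,"grip":60}
    - {"rx":0,"ry":0,"rz":8.5,"x":0,"y":0,"z":0,"grip":60}
    - {"rx":0,"ry":0,"rz":8.5,"x":0,"y":0,"z":0,"grip":60}
    - {"rx":0,"ry":0,"rz":8.5,"x":0,"y":0,"z":0,"grip":60}
    - {"rx":0,"ry":0,"rz":8.5,"x":0,"y":0,"z":0,"grip":60}
    - {"rx":0,"ry":0,"rz":8.5,"x":0,"y":0,"z":0,"grip":60}
    - {"rx":0,"ry":0,"rz":0,"x":0,"y":0,"z":0,"grip":60}
    - {"rx":0,"ry":0,"rz":0,"x":0,"y":0,"z":0,"grip":60}

```text
time: 13.9
tool_pos: [447.5, -63.8, 193.8]
ee_rot: [-2.263, -2.155, 0.056]
force: [-0.8, 0.6, 0.4]
opening: 59.8
```

```bash
python3 -c "
from h import *
goto(464,-40,200,-7.6);print(manip.read_state()['joint_positions'])"
```

```text
t 13.9 pos [447.5 -63.8 193.8] yaw(y) -2.82 tilt [-0.037 -0.013 -0.999] F [-0.8  0.6  0.4] op 59.8 tool shift [24.5 15.1 -7.1] rz 4.78
[-0.24142611  0.21311825  0.30286411  2.01854021 -0.05884159  0.95621188
  0.04198942]
```

Emit:
jog_arm:
  rows:
    - {"rx":-2.1,"ry":0.7,"rz":4.7,"x":20,"y":13,"z":-5,"grip":60}
    - {"rx":0,"ry":0,"rz":0,"x":3,"y":3,"z":0,"grip":60}
    - {"rx":0,"ry":0,"rz":0,"x":0,"y":0,"z":0,"grip":60}
    - {"rx":0,"ry":0,"rz":0,"x":0,"y":0,"z":0,"grip":60}

```text
time: 14.3
tool_pos: [464.6, -42.8, 197.7]
ee_rot: [2.349, 2.08, -0.005]
force: [-0.4, -0.7, -0.5]
opening: 59.7
```

```bash
python3 - <<'E'
from h import *
goto(464,-40,200,-7.6)
s=manip.read_state();p,d=manip.get_image("wrist");im=np.ascontiguousarray(p[:,:,::-1]);cv2.imwrite("pics/w2.png",im)
P=cloud("wrist",d,s);V=im.max(2);z=P[...,2]
m=(d>0)&(V<80)&(z>150)&(z<175)&(np.hypot(P[...,1]+40,P[...,0]-463)<35);print("knob",m.sum(), rect(P[m]) if m.sum()>5 else 0)
E
```

```text
t 14.3 pos [464.6 -42.8 197.7] yaw(y) -6.94 tilt [-0.    -0.005 -1.   ] F [-0.4 -0.7 -0.5] op 59.7 tool shift [ 2.7 -1.  -2.3] rz 0.66
knob 2670 (array([464.9, -39.9]), array([28.7, 28.3]), 35.3)
```

View pics/w2.png

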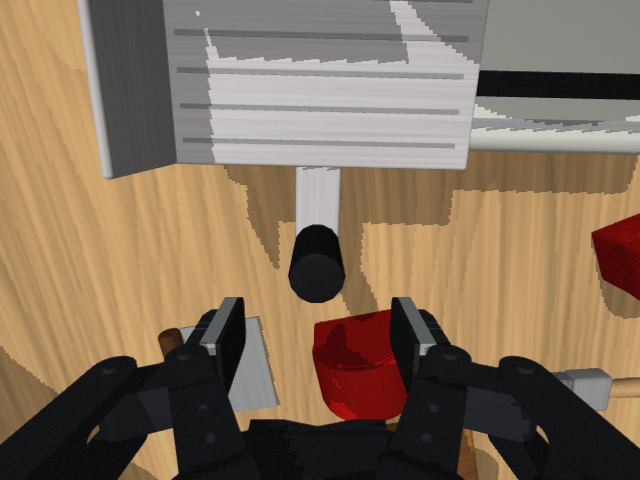

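The knob's top is at (317,278), centred between the open fingers. Descend around it.

Emit:
jog_arm:
  rows:
    - {"rx":0,"ry":0,"rz":0.6,"x":2.5,"y":0,"z":10,"grip":60}
    - {"rx":0,"ry":0,"rz":0,"x":0,"y":0,"z":15,"grip":60}
    - {"rx":0,"ry":0,"rz":0,"x":0,"y":0,"z":15,"grip":60}
    - {"rx":0,"ry":0,"rz":0,"x":0,"y":0,"z":12,"grip":60}
    - {"rx":0,"ry":0,"rz":0,"x":0,"y":0,"z":6,"grip":60}
    - {"rx":0,"ry":0,"rz":0,"x":0,"y":0,"z":0,"grip":60}

```text
time: 14.95
tool_pos: [463.0, -42.9, 134.6]
ee_rot: [2.363, 2.067, -0.01]
force: [-0.5, 0.2, -0.4]
opening: 59.9
```

```bash
python3 -c "
from h import *
goto(464.5,-40,122,-7.6)"
```

```text
t 14.95 pos [463.  -42.9 134.6] yaw(y) -7.64 tilt [-0.003 -0.006 -1.   ] F [-0.5  0.2 -0.4] op 59.9 tool shift [ 3.1  1.1 12.6] rz -0.04
```

Emit:
jog_arm:
  newtons: 20
  rows:
    - {"rx":0,"ry":0,"rz":0,"x":3,"y":1,"z":10,"grip":60}
    - {"rx":0,"ry":0,"rz":0,"x":0,"y":0,"z":2,"grip":50}
    - {"rx":0,"ry":0,"rz":0,"x":0,"y":0,"z":0,"grip":40}
    - {"rx":0,"ry":0,"rz":0,"x":0,"y":0,"z":0,"grip":36}
    - {"rx":0,"ry":0,"rz":0,"x":0,"y":0,"z":0,"grip":33}
    - {"rx":0,"ry":0,"rz":0,"x":0,"y":0,"z":0,"grip":31}
    - {"rx":0,"ry":0,"rz":0,"x":0,"y":0,"z":0,"grip":28}
    - {"rx":0,"ry":0,"rz":0,"x":0,"y":0,"z":0,"grip":28}

```text
time: 15.75
tool_pos: [465.2, -40.0, 122.7]
ee_rot: [2.362, 2.066, -0.008]
force: [0.6, 0.2, -3.1]
opening: 29.5
```

```bash
python3 -c "
from h import *
goto(464.5,-40,122,-7.6)"
```

```text
t 15.75 pos [465.2 -40.  122.7] yaw(y) -7.63 tilt [-0.001 -0.006 -1.   ] F [ 0.6  0.2 -3.1] op 29.5 tool shift [-0.1 -0.7  0.7] rz -0.03
```

Emit:
jog_arm:
  rows:
    - {"rx":0,"ry":0,"rz":0,"x":0,"y":2.5,"z":0,"grip":28}
    - {"rx":0,"ry":0,"rz":0,"x":0,"y":2.5,"z":0,"grip":28}

```text
time: 15.95
tool_pos: [469.7, -40.6, 122.7]
ee_rot: [2.362, 2.067, -0.009]
force: [-0.9, -0.1, 0.3]
opening: 29.4
```

Emit:
jog_arm:
  rows:
    - {"rx":0,"ry":0,"rz":0,"x":0,"y":2.5,"z":0,"grip":28}
    - {"rx":0,"ry":0,"rz":0,"x":0,"y":2.5,"z":0,"grip":28}

```text
time: 16.15
tool_pos: [475.0, -41.4, 122.6]
ee_rot: [2.363, 2.067, -0.009]
force: [-1.1, -0.8, -1.0]
opening: 29.7
```

Emit:
jog_arm:
  rows:
    - {"rx":0,"ry":0,"rz":0,"x":0,"y":2.5,"z":0,"grip":28}
    - {"rx":0,"ry":0,"rz":0,"x":0,"y":2.5,"z":0,"grip":28}

```text
time: 16.35
tool_pos: [480.5, -42.2, 122.6]
ee_rot: [2.363, 2.067, -0.009]
force: [-0.3, -0.7, 0.7]
opening: 29.3
```

Emit:
jog_arm:
  rows:
    - {"rx":0,"ry":0,"rz":0,"x":0,"y":2.5,"z":0,"grip":28}
    - {"rx":0,"ry":0,"rz":0,"x":0,"y":2.5,"z":0,"grip":28}

```text
time: 16.55
tool_pos: [486.0, -43.0, 122.6]
ee_rot: [2.362, 2.067, -0.009]
force: [-2.4, 0.1, 0.1]
opening: 29.8
```

Emit:
jog_arm:
  rows:
    - {"rx":0,"ry":0,"rz":0,"x":0,"y":2.5,"z":0,"grip":28}
    - {"rx":0,"ry":0,"rz":0,"x":0,"y":2.5,"z":0,"grip":28}

```text
time: 16.75
tool_pos: [490.3, -43.6, 122.6]
ee_rot: [2.364, 2.068, -0.011]
force: [-7.2, 0.1, 7.2]
opening: 29.5
```

Emit:
jog_arm:
  rows:
    - {"rx":0,"ry":0,"rz":0,"x":0,"y":2.5,"z":0,"grip":28}
    - {"rx":0,"ry":0,"rz":0,"x":0,"y":2.5,"z":0,"grip":28}

```text
time: 16.95
tool_pos: [493.6, -44.1, 122.6]
ee_rot: [-2.363, -2.067, 0.015]
force: [-7.8, 1.4, 6.8]
opening: 29.2
```

```bash
python3 -c "
from h import *
goto(464.5,-40,122,-7.6)"
```

```text
t 16.95 pos [493.6 -44.1 122.6] yaw(y) -7.65 tilt [-0.009 -0.005 -1.   ] F [-7.8  1.4  6.8] op 29.2 tool shift [  0.2 -29.4   0.8] rz -0.05
```

Emit:
jog_arm:
  rows:
    - {"rx":0,"ry":0,"rz":0,"x":0,"y":2.5,"z":0,"grip":28}

```text
time: 17.05
tool_pos: [495.2, -44.3, 122.6]
ee_rot: [-2.362, -2.066, 0.017]
force: [-6.4, 0.4, 5.5]
opening: 29.3
```

Emit:
jog_arm:
  rows:
    - {"rx":0,"ry":0,"rz":0,"x":0,"y":2.5,"z":0,"grip":28}

```text
time: 17.15
tool_pos: [497.1, -44.6, 122.6]
ee_rot: [-2.361, -2.065, 0.018]
force: [-6.0, 0.5, 4.6]
opening: 29.9
```

Emit:
jog_arm:
  rows:
    - {"rx":0,"ry":0,"rz":0,"x":0,"y":2.5,"z":0,"grip":28}

```text
time: 17.25
tool_pos: [498.9, -44.8, 122.6]
ee_rot: [-2.36, -2.064, 0.019]
force: [-4.9, 1.1, 3.4]
opening: 29.6
```

Emit:
jog_arm:
  rows:
    - {"rx":0,"ry":0,"rz":0,"x":0,"y":2.5,"z":0,"grip":28}

```text
time: 17.35
tool_pos: [501.0, -45.1, 122.6]
ee_rot: [-2.36, -2.064, 0.02]
force: [-5.1, 0.6, 2.5]
opening: 29.5
```

Emit:
jog_arm:
  rows:
    - {"rx":0,"ry":0,"rz":0,"x":0,"y":2.5,"z":0,"grip":28}

```text
time: 17.45
tool_pos: [503.4, -45.4, 122.6]
ee_rot: [-2.36, -2.064, 0.02]
force: [-2.6, -1.2, 1.9]
opening: 29.4
```

Emit:
jog_arm:
  rows:
    - {"rx":0,"ry":0,"rz":0,"x":0,"y":2.5,"z":0,"grip":28}

```text
time: 17.55
tool_pos: [506.1, -45.8, 122.6]
ee_rot: [-2.36, -2.064, 0.02]
force: [-1.5, 0.4, 0.2]
opening: 29.2
```

Emit:
jog_arm:
  rows:
    - {"rx":0,"ry":0,"rz":0,"x":0,"y":2.5,"z":0,"grip":28}

```text
time: 17.65
tool_pos: [509.1, -46.3, 122.6]
ee_rot: [-2.36, -2.064, 0.019]
force: [-2.9, -0.6, -1.3]
opening: 29.6
```

Emit:
jog_arm:
  rows:
    - {"rx":0,"ry":0,"rz":0,"x":0,"y":2.5,"z":0,"grip":28}

```text
time: 17.75
tool_pos: [512.2, -46.7, 122.6]
ee_rot: [-2.361, -2.065, 0.018]
force: [-1.4, 0.6, -0.8]
opening: 29.7
```

```bash
python3 -c "
from h import *
goto(464.5,-40,122,-7.6)"
```

```text
t 17.75 pos [512.2 -46.7 122.6] yaw(y) -7.66 tilt [-0.012 -0.004 -1.   ] F [-1.4  0.6 -0.8] op 29.7 tool shift [  0.3 -48.2   1.2] rz -0.06
```

Emit:
jog_arm:
  rows:
    - {"rx":0,"ry":0,"rz":0,"x":0,"y":3,"z":0,"grip":28}
    - {"rx":0,"ry":0,"rz":0,"x":0,"y":3,"z":0,"grip":28}
    - {"rx":0,"ry":0,"rz":0,"x":0,"y":3,"z":0,"grip":28}
    - {"rx":0,"ry":0,"rz":0,"x":0,"y":3,"z":0,"grip":28}
    - {"rx":0,"ry":0,"rz":0,"x":0,"y":3,"z":0,"grip":28}
    - {"rx":0,"ry":0,"rz":0,"x":0,"y":3,"z":0,"grip":28}

```text
time: 18.35
tool_pos: [532.6, -49.6, 122.6]
ee_rot: [-2.362, -2.065, 0.017]
force: [-1.1, -0.8, 1.1]
opening: 29.4
```

Emit:
jog_arm:
  rows:
    - {"rx":0,"ry":0,"rz":0,"x":0,"y":3,"z":0,"grip":28}
    - {"rx":0,"ry":0,"rz":0,"x":0,"y":3,"z":0,"grip":28}
    - {"rx":0,"ry":0,"rz":0,"x":0,"y":3,"z":0,"grip":28}
    - {"rx":0,"ry":0,"rz":0,"x":0,"y":3,"z":0,"grip":28}
    - {"rx":0,"ry":0,"rz":0,"x":0,"y":3,"z":0,"grip":28}
    - {"rx":0,"ry":0,"rz":0,"x":0,"y":3,"z":0,"grip":28}

```text
time: 18.95
tool_pos: [552.2, -52.5, 122.6]
ee_rot: [-2.362, -2.065, 0.017]
force: [-1.6, -0.4, 2.2]
opening: 29.0
```

Emit:
jog_arm:
  rows:
    - {"rx":0,"ry":0,"rz":0,"x":0,"y":3,"z":0,"grip":28}
    - {"rx":0,"ry":0,"rz":0,"x":0,"y":3,"z":0,"grip":28}
    - {"rx":0,"ry":0,"rz":0,"x":0,"y":3,"z":0,"grip":28}
    - {"rx":0,"ry":0,"rz":0,"x":0,"y":3,"z":0,"grip":28}
    - {"rx":0,"ry":0,"rz":0,"x":0,"y":3,"z":0,"grip":28}

```text
time: 19.45
tool_pos: [568.6, -54.8, 122.6]
ee_rot: [-2.363, -2.066, 0.016]
force: [-0.6, -0.5, 2.6]
opening: 29.9
```

```bash
python3 - <<'E'
from h import *
goto(464.5,-40,122,-7.6)
p,d=manip.get_image("scene");cv2.imwrite("pics/s2.png",cv2.resize(p[100:290,260:470,::-1],None,fx=3,fy=3,interpolation=cv2.INTER_CUBIC))
E
```

```text
t 19.45 pos [568.6 -54.8 122.6] yaw(y) -7.68 tilt [-0.01  -0.004 -1.   ] F [-0.6 -0.5  2.6] op 29.9 tool shift [   0.8 -105.2    1.6] rz -0.08
```

Emit:
jog_arm:
  rows:
    - {"rx":0,"ry":0,"rz":0,"x":0,"y":1.5,"z":0,"grip":28}
    - {"rx":0,"ry":0,"rz":0,"x":0,"y":1.5,"z":0,"grip":28}
    - {"rx":0,"ry":0,"rz":0,"x":0,"y":1.5,"z":0,"grip":28}
    - {"rx":0,"ry":0,"rz":0,"x":0,"y":1.5,"z":0,"grip":28}

```text
time: 19.9
tool_pos: [575.5, -55.8, 122.6]
ee_rot: [-2.363, -2.066, 0.016]
force: [-0.4, -1.6, 2.3]
opening: 29.8
```

Emit:
jog_arm:
  rows:
    - {"rx":0,"ry":0,"rz":0,"x":0,"y":1.5,"z":0,"grip":28}
    - {"rx":0,"ry":0,"rz":0,"x":0,"y":1.5,"z":0,"grip":28}
    - {"rx":0,"ry":0,"rz":0,"x":0,"y":1.5,"z":0,"grip":28}
    - {"rx":0,"ry":0,"rz":0,"x":0,"y":1.5,"z":0,"grip":28}

```text
time: 20.3
tool_pos: [581.9, -56.7, 122.6]
ee_rot: [-2.363, -2.066, 0.016]
force: [-2.3, -1.3, 2.8]
opening: 29.7
```

Emit:
jog_arm:
  rows:
    - {"rx":0,"ry":0,"rz":0,"x":0,"y":1.5,"z":0,"grip":28}
    - {"rx":0,"ry":0,"rz":0,"x":0,"y":1.5,"z":0,"grip":28}
    - {"rx":0,"ry":0,"rz":0,"x":0,"y":1.5,"z":0,"grip":28}
    - {"rx":0,"ry":0,"rz":0,"x":0,"y":1.5,"z":0,"grip":28}

```text
time: 20.7
tool_pos: [588.5, -57.7, 122.6]
ee_rot: [-2.363, -2.066, 0.016]
force: [-1.6, -1.2, 1.9]
opening: 29.1
```

Emit:
jog_arm:
  rows:
    - {"rx":0,"ry":0,"rz":0,"x":0,"y":1.5,"z":0,"grip":28}
    - {"rx":0,"ry":0,"rz":0,"x":0,"y":1.5,"z":0,"grip":28}
    - {"rx":0,"ry":0,"rz":0,"x":0,"y":1.5,"z":0,"grip":28}

```text
time: 21.0
tool_pos: [593.3, -58.4, 122.6]
ee_rot: [-2.363, -2.066, 0.016]
force: [-1.0, 0.3, 2.9]
opening: 29.6
```

Emit:
jog_arm:
  rows:
    - {"rx":0,"ry":0,"rz":0,"x":0,"y":1.5,"z":0,"grip":28}
    - {"rx":0,"ry":0,"rz":0,"x":0,"y":1.5,"z":0,"grip":28}

```text
time: 21.2
tool_pos: [596.6, -58.8, 122.6]
ee_rot: [-2.363, -2.066, 0.016]
force: [-2.4, -0.9, 3.5]
opening: 29.4
```

Emit:
jog_arm:
  rows:
    - {"rx":0,"ry":0,"rz":0,"x":0,"y":1.5,"z":0,"grip":28}
    - {"rx":0,"ry":0,"rz":0,"x":0,"y":1.5,"z":0,"grip":28}

```text
time: 21.4
tool_pos: [599.8, -59.3, 122.6]
ee_rot: [-2.363, -2.066, 0.016]
force: [-1.5, -1.0, 2.1]
opening: 29.8
```

Emit:
jog_arm:
  rows:
    - {"rx":0,"ry":0,"rz":0,"x":0,"y":1.5,"z":0,"grip":28}
    - {"rx":0,"ry":0,"rz":0,"x":0,"y":1.5,"z":0,"grip":28}

```text
time: 21.6
tool_pos: [603.1, -59.8, 122.6]
ee_rot: [-2.363, -2.066, 0.016]
force: [-0.9, -1.0, 2.8]
opening: 29.7
```

Single-row steps from here, as the stop can be at most about 12 mm away.

Emit:
jog_arm:
  rows:
    - {"rx":0,"ry":0,"rz":0,"x":0,"y":1.2,"z":0,"grip":28}
    - {"rx":0,"ry":0,"rz":0,"x":0,"y":1,"z":0,"grip":28}

```text
time: 21.8
tool_pos: [605.6, -60.2, 122.6]
ee_rot: [-2.364, -2.066, 0.016]
force: [-2.5, -1.3, 3.2]
opening: 29.5
```

Emit:
jog_arm:
  rows:
    - {"rx":0,"ry":0,"rz":0,"x":0,"y":1,"z":0,"grip":28}

```text
time: 21.9
tool_pos: [606.7, -60.3, 122.6]
ee_rot: [-2.364, -2.066, 0.016]
force: [-1.2, -2.0, 3.2]
opening: 29.4
```

Emit:
jog_arm:
  rows:
    - {"rx":0,"ry":0,"rz":0,"x":0,"y":1,"z":0,"grip":28}

```text
time: 22.0
tool_pos: [607.8, -60.4, 122.6]
ee_rot: [-2.364, -2.066, 0.016]
force: [-0.6, -0.9, 3.1]
opening: 29.3
```

Emit:
jog_arm:
  rows:
    - {"rx":0,"ry":0,"rz":0,"x":0,"y":1,"z":0,"grip":28}

```text
time: 22.1
tool_pos: [608.8, -60.6, 122.6]
ee_rot: [-2.364, -2.066, 0.016]
force: [-1.5, -1.8, 2.7]
opening: 29.7
```

Emit:
jog_arm:
  rows:
    - {"rx":0,"ry":0,"rz":0,"x":0,"y":1,"z":0,"grip":28}

```text
time: 22.2
tool_pos: [609.9, -60.7, 122.6]
ee_rot: [-2.364, -2.066, 0.016]
force: [-1.6, -1.4, 1.9]
opening: 29.2
```

Emit:
jog_arm:
  rows:
    - {"rx":0,"ry":0,"rz":0,"x":0,"y":1,"z":0,"grip":28}

```text
time: 22.3
tool_pos: [611.0, -60.9, 122.6]
ee_rot: [-2.364, -2.066, 0.016]
force: [-1.1, -0.5, 2.8]
opening: 29.5
```

Emit:
jog_arm:
  rows:
    - {"rx":0,"ry":0,"rz":0,"x":0,"y":1,"z":0,"grip":28}

```text
time: 22.4
tool_pos: [612.1, -61.1, 122.7]
ee_rot: [-2.364, -2.066, 0.016]
force: [-1.3, -1.7, 3.1]
opening: 29.5
```

Emit:
jog_arm:
  rows:
    - {"rx":0,"ry":0,"rz":0,"x":0,"y":1,"z":0,"grip":28}

```text
time: 22.5
tool_pos: [613.2, -61.2, 122.6]
ee_rot: [-2.364, -2.066, 0.016]
force: [-1.6, -1.4, 1.9]
opening: 29.5
```

Emit:
jog_arm:
  rows:
    - {"rx":0,"ry":0,"rz":0,"x":0,"y":1,"z":0,"grip":28}

```text
time: 22.6
tool_pos: [614.3, -61.4, 122.7]
ee_rot: [-2.364, -2.066, 0.016]
force: [-0.7, -0.8, 3.0]
opening: 29.4
```

Emit:
jog_arm:
  rows:
    - {"rx":0,"ry":0,"rz":0,"x":0,"y":1,"z":0,"grip":28}

```text
time: 22.7
tool_pos: [615.3, -61.5, 122.6]
ee_rot: [-2.364, -2.066, 0.016]
force: [-1.1, -2.1, 2.8]
opening: 29.2
```

Emit:
jog_arm:
  rows:
    - {"rx":0,"ry":0,"rz":0,"x":0,"y":1,"z":0,"grip":28}

```text
time: 22.8
tool_pos: [616.4, -61.7, 122.6]
ee_rot: [-2.364, -2.066, 0.016]
force: [-2.0, -1.7, 2.3]
opening: 29.4
```

Emit:
jog_arm:
  rows:
    - {"rx":0,"ry":0,"rz":0,"x":0,"y":1,"z":0,"grip":28}

```text
time: 22.9
tool_pos: [617.3, -61.8, 122.6]
ee_rot: [-2.363, -2.066, 0.016]
force: [-6.8, 0.1, 7.3]
opening: 29.7
```

Emit:
jog_arm:
  rows:
    - {"rx":0,"ry":0,"rz":0,"x":0,"y":1,"z":0,"grip":28}

```text
time: 23.0
tool_pos: [617.2, -61.8, 122.6]
ee_rot: [-2.362, -2.064, 0.019]
force: [-8.7, 0.5, 9.7]
opening: 29.6
```

Emit:
jog_arm:
  rows:
    - {"rx":0,"ry":0,"rz":0,"x":0,"y":1,"z":0,"grip":28}

```text
time: 23.1
tool_pos: [617.2, -61.8, 122.6]
ee_rot: [-2.361, -2.063, 0.021]
force: [-7.5, -0.7, 7.8]
opening: 29.6
```

```bash
python3 - <<'E'
from h import *
goto(464.5,-40,122,-7.6)
p,d=manip.get_image("scene");cv2.imwrite("pics/s3.png",cv2.resize(p[100:290,260:470,::-1],None,fx=3,fy=3,interpolation=cv2.INTER_CUBIC))
E
```

```text
t 23.1 pos [617.2 -61.8 122.6] yaw(y) -7.7 tilt [-0.014 -0.004 -1.   ] F [-7.5 -0.7  7.8] op 29.6 tool shift [   1.2 -154.2    2.6] rz -0.1
```

View pics/s3.png

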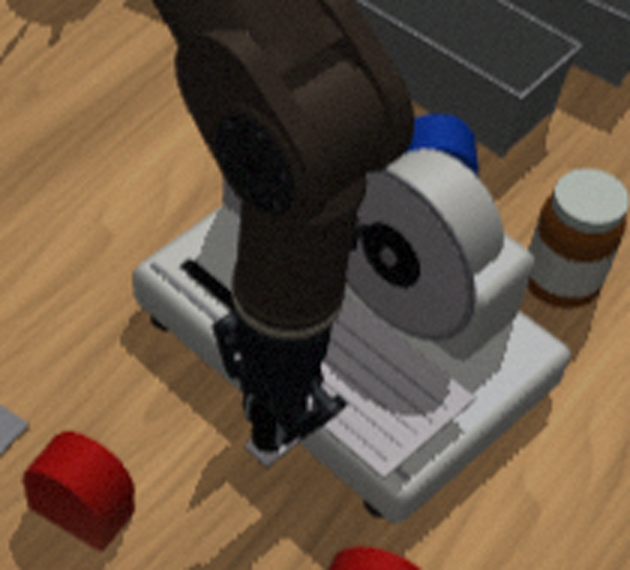

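The view shows the carriage at the far end and the knob still between the fingers. Position has stopped at x=617.2 with 8 N, so this is the far stop; now drawing back.

Emit:
jog_arm:
  rows:
    - {"rx":0,"ry":0,"rz":0,"x":0,"y":-1,"z":0,"grip":28}
    - {"rx":0,"ry":0,"rz":0,"x":0,"y":-2,"z":0,"grip":28}
    - {"rx":0,"ry":0,"rz":0,"x":0,"y":-3,"z":0,"grip":28}
    - {"rx":0,"ry":0,"rz":0,"x":0,"y":-3,"z":0,"grip":28}
    - {"rx":0,"ry":0,"rz":0,"x":0,"y":-3,"z":0,"grip":28}
    - {"rx":0,"ry":0,"rz":0,"x":0,"y":-3,"z":0,"grip":28}
    - {"rx":0,"ry":0,"rz":0,"x":0,"y":-3,"z":0,"grip":28}
    - {"rx":0,"ry":0,"rz":0,"x":0,"y":-3,"z":0,"grip":28}
    - {"rx":0,"ry":0,"rz":0,"x":0,"y":-3,"z":0,"grip":28}
    - {"rx":0,"ry":0,"rz":0,"x":0,"y":-3,"z":0,"grip":28}

```text
time: 24.15
tool_pos: [590.1, -57.9, 122.7]
ee_rot: [-2.363, -2.065, 0.017]
force: [1.5, -1.9, -0.6]
opening: 29.5
```

Emit:
jog_arm:
  rows:
    - {"rx":0,"ry":0,"rz":0,"x":0,"y":-3,"z":0,"grip":28}
    - {"rx":0,"ry":0,"rz":0,"x":0,"y":-3,"z":0,"grip":28}
    - {"rx":0,"ry":0,"rz":0,"x":0,"y":-3,"z":0,"grip":28}
    - {"rx":0,"ry":0,"rz":0,"x":0,"y":-3,"z":0,"grip":28}
    - {"rx":0,"ry":0,"rz":0,"x":0,"y":-3,"z":0,"grip":28}
    - {"rx":0,"ry":0,"rz":0,"x":0,"y":-3,"z":0,"grip":28}
    - {"rx":0,"ry":0,"rz":0,"x":0,"y":-3,"z":0,"grip":28}
    - {"rx":0,"ry":0,"rz":0,"x":0,"y":-3,"z":0,"grip":28}
    - {"rx":0,"ry":0,"rz":0,"x":0,"y":-3,"z":0,"grip":28}
    - {"rx":0,"ry":0,"rz":0,"x":0,"y":-3,"z":0,"grip":28}

```text
time: 25.15
tool_pos: [557.4, -53.2, 122.7]
ee_rot: [-2.362, -2.065, 0.017]
force: [0.9, -0.8, -2.2]
opening: 30.0
```

Emit:
jog_arm:
  rows:
    - {"rx":0,"ry":0,"rz":0,"x":0,"y":-3,"z":0,"grip":28}
    - {"rx":0,"ry":0,"rz":0,"x":0,"y":-3,"z":0,"grip":28}
    - {"rx":0,"ry":0,"rz":0,"x":0,"y":-3,"z":0,"grip":28}
    - {"rx":0,"ry":0,"rz":0,"x":0,"y":-3,"z":0,"grip":28}
    - {"rx":0,"ry":0,"rz":0,"x":0,"y":-3,"z":0,"grip":28}
    - {"rx":0,"ry":0,"rz":0,"x":0,"y":-3,"z":0,"grip":28}
    - {"rx":0,"ry":0,"rz":0,"x":0,"y":-3,"z":0,"grip":28}
    - {"rx":0,"ry":0,"rz":0,"x":0,"y":-3,"z":0,"grip":28}

```text
time: 25.95
tool_pos: [531.2, -49.4, 122.6]
ee_rot: [-2.361, -2.065, 0.018]
force: [2.5, -0.8, -2.9]
opening: 29.7
```

```bash
python3 -c "
from h import *
goto(495.6,-44.4,122,-7.6)"
```

```text
t 25.95 pos [531.2 -49.4 122.6] yaw(y) -7.66 tilt [-0.012 -0.004 -1.   ] F [ 2.5 -0.8 -2.9] op 29.7 tool shift [  0.3 -35.9   1. ] rz -0.06
```

Emit:
jog_arm:
  rows:
    - {"rx":0,"ry":0,"rz":0,"x":0,"y":-3,"z":0,"grip":28}
    - {"rx":0,"ry":0,"rz":0,"x":0,"y":-3,"z":0,"grip":28}
    - {"rx":0,"ry":0,"rz":0,"x":0,"y":-3,"z":0,"grip":28}
    - {"rx":0,"ry":0,"rz":0,"x":0,"y":-3,"z":0,"grip":28}
    - {"rx":0,"ry":0,"rz":0,"x":0,"y":-3,"z":0,"grip":28}
    - {"rx":0,"ry":0,"rz":0,"x":0,"y":-3,"z":0,"grip":28}

```text
time: 26.55
tool_pos: [511.5, -46.6, 122.7]
ee_rot: [-2.361, -2.065, 0.018]
force: [1.1, 0.1, -4.5]
opening: 29.3
```

Emit:
jog_arm:
  rows:
    - {"rx":0,"ry":0,"rz":0,"x":0,"y":-2,"z":0,"grip":28}

```text
time: 26.65
tool_pos: [509.2, -46.3, 122.7]
ee_rot: [-2.361, -2.065, 0.018]
force: [1.8, -1.0, -5.4]
opening: 29.3
```

Emit:
jog_arm:
  rows:
    - {"rx":0,"ry":0,"rz":0,"x":0,"y":-2,"z":0,"grip":28}

```text
time: 26.75
tool_pos: [507.7, -46.0, 122.7]
ee_rot: [-2.361, -2.065, 0.017]
force: [5.8, -1.6, -9.6]
opening: 29.3
```

Emit:
jog_arm:
  rows:
    - {"rx":0,"ry":0,"rz":0,"x":0,"y":-2,"z":0,"grip":28}

```text
time: 26.85
tool_pos: [506.4, -45.9, 122.7]
ee_rot: [-2.362, -2.066, 0.015]
force: [6.9, -0.7, -9.4]
opening: 29.5
```

Emit:
jog_arm:
  rows:
    - {"rx":0,"ry":0,"rz":0,"x":0,"y":-2,"z":0,"grip":28}

```text
time: 26.95
tool_pos: [505.3, -45.7, 122.7]
ee_rot: [-2.364, -2.067, 0.014]
force: [7.5, -2.2, -10.4]
opening: 29.6
```

Emit:
jog_arm:
  rows:
    - {"rx":0,"ry":0,"rz":0,"x":0,"y":-2,"z":0,"grip":28}

```text
time: 27.05
tool_pos: [504.3, -45.6, 122.7]
ee_rot: [2.365, 2.068, -0.012]
force: [6.9, -2.0, -11.1]
opening: 29.4
```

Emit:
jog_arm:
  rows:
    - {"rx":0,"ry":0,"rz":0,"x":0,"y":-2,"z":0,"grip":28}

```text
time: 27.15
tool_pos: [503.2, -45.4, 122.7]
ee_rot: [2.363, 2.067, -0.01]
force: [6.9, -1.6, -9.5]
opening: 29.3
```

Emit:
jog_arm:
  rows:
    - {"rx":0,"ry":0,"rz":0,"x":0,"y":-2,"z":0,"grip":28}

```text
time: 27.25
tool_pos: [502.0, -45.3, 122.7]
ee_rot: [2.363, 2.067, -0.009]
force: [6.9, -1.4, -7.4]
opening: 29.4
```

Emit:
jog_arm:
  rows:
    - {"rx":0,"ry":0,"rz":0,"x":0,"y":-2,"z":0,"grip":28}

```text
time: 27.35
tool_pos: [500.7, -45.1, 122.7]
ee_rot: [2.362, 2.066, -0.008]
force: [6.4, -0.5, -7.5]
opening: 29.5
```

Emit:
jog_arm:
  rows:
    - {"rx":0,"ry":0,"rz":0,"x":0,"y":-2,"z":0,"grip":28}

```text
time: 27.45
tool_pos: [499.3, -44.9, 122.7]
ee_rot: [2.361, 2.065, -0.007]
force: [5.7, -1.4, -7.1]
opening: 29.6
```

Emit:
jog_arm:
  rows:
    - {"rx":0,"ry":0,"rz":0,"x":0,"y":-2,"z":0,"grip":28}

```text
time: 27.55
tool_pos: [497.7, -44.6, 122.6]
ee_rot: [2.361, 2.065, -0.006]
force: [5.1, -0.7, -5.4]
opening: 29.5
```

Emit:
jog_arm:
  rows:
    - {"rx":0,"ry":0,"rz":0,"x":0,"y":-2,"z":0,"grip":28}

```text
time: 27.65
tool_pos: [496.0, -44.4, 122.7]
ee_rot: [2.36, 2.065, -0.006]
force: [4.9, -0.1, -5.7]
opening: 29.6
```

Emit:
jog_arm:
  rows:
    - {"rx":0,"ry":0,"rz":0,"x":0,"y":-2,"z":0,"grip":28}

```text
time: 27.75
tool_pos: [494.1, -44.1, 122.6]
ee_rot: [2.36, 2.065, -0.006]
force: [3.5, -1.3, -3.7]
opening: 29.2
```

Emit:
jog_arm:
  rows:
    - {"rx":0,"ry":0,"rz":0,"x":0,"y":-2,"z":0,"grip":28}

```text
time: 27.85
tool_pos: [491.9, -43.8, 122.6]
ee_rot: [2.361, 2.065, -0.007]
force: [3.0, 0.2, -2.5]
opening: 29.7
```

Emit:
jog_arm:
  rows:
    - {"rx":0,"ry":0,"rz":0,"x":0,"y":-2,"z":0,"grip":28}

```text
time: 27.95
tool_pos: [489.5, -43.5, 122.6]
ee_rot: [2.361, 2.065, -0.007]
force: [1.6, -0.3, -0.7]
opening: 29.3
```

Emit:
jog_arm:
  rows:
    - {"rx":0,"ry":0,"rz":0,"x":0,"y":-2,"z":0,"grip":28}

```text
time: 28.05
tool_pos: [486.9, -43.1, 122.6]
ee_rot: [2.361, 2.066, -0.008]
force: [1.4, 0.3, -1.7]
opening: 29.9
```

Emit:
jog_arm:
  rows:
    - {"rx":0,"ry":0,"rz":0,"x":0,"y":-2,"z":0,"grip":28}

```text
time: 28.15
tool_pos: [484.4, -42.8, 122.6]
ee_rot: [2.362, 2.066, -0.009]
force: [1.3, -0.4, -1.6]
opening: 29.5
```

Emit:
jog_arm:
  rows:
    - {"rx":0,"ry":0,"rz":0,"x":0,"y":-2,"z":0,"grip":28}

```text
time: 28.25
tool_pos: [482.0, -42.4, 122.6]
ee_rot: [2.362, 2.066, -0.009]
force: [1.5, 0.3, -1.8]
opening: 29.4
```

Forward the drag spans x≈486.5–505, and backward ≈508.7–490. The two profiles mirror about x≈497.8. Now on to the near stop, expected at x≈458.7.

Emit:
jog_arm:
  rows:
    - {"rx":0,"ry":0,"rz":0,"x":0,"y":-2,"z":0,"grip":28}
    - {"rx":0,"ry":0,"rz":0,"x":0,"y":-2,"z":0,"grip":28}
    - {"rx":0,"ry":0,"rz":0,"x":0,"y":-2,"z":0,"grip":28}
    - {"rx":0,"ry":0,"rz":0,"x":0,"y":-2,"z":0,"grip":28}
    - {"rx":0,"ry":0,"rz":0,"x":0,"y":-2,"z":0,"grip":28}
    - {"rx":0,"ry":0,"rz":0,"x":0,"y":-1.5,"z":0,"grip":28}

```text
time: 28.85
tool_pos: [469.2, -40.5, 122.6]
ee_rot: [2.362, 2.067, -0.009]
force: [0.7, -0.4, -2.7]
opening: 29.4
```

Emit:
jog_arm:
  rows:
    - {"rx":0,"ry":0,"rz":0,"x":0,"y":-1,"z":0,"grip":28}
    - {"rx":0,"ry":0,"rz":0,"x":0,"y":-1,"z":0,"grip":28}
    - {"rx":0,"ry":0,"rz":0,"x":0,"y":-1,"z":0,"grip":28}

```text
time: 29.15
tool_pos: [465.9, -40.1, 122.6]
ee_rot: [2.362, 2.067, -0.009]
force: [1.1, 0.2, -1.5]
opening: 29.6
```

Emit:
jog_arm:
  rows:
    - {"rx":0,"ry":0,"rz":0,"x":0,"y":-1,"z":0,"grip":28}
    - {"rx":0,"ry":0,"rz":0,"x":0,"y":-1,"z":0,"grip":28}

```text
time: 29.35
tool_pos: [463.8, -39.8, 122.6]
ee_rot: [2.362, 2.067, -0.009]
force: [0.8, 0.8, -3.2]
opening: 29.3
```

Emit:
jog_arm:
  rows:
    - {"rx":0,"ry":0,"rz":0,"x":0,"y":-1,"z":0,"grip":28}

```text
time: 29.45
tool_pos: [462.8, -39.6, 122.6]
ee_rot: [2.362, 2.067, -0.009]
force: [1.7, 0.3, -2.7]
opening: 29.5
```

Emit:
jog_arm:
  rows:
    - {"rx":0,"ry":0,"rz":0,"x":0,"y":-1,"z":0,"grip":28}

```text
time: 29.55
tool_pos: [461.7, -39.5, 122.6]
ee_rot: [2.362, 2.067, -0.009]
force: [1.1, -0.2, -1.9]
opening: 29.4
```

Emit:
jog_arm:
  rows:
    - {"rx":0,"ry":0,"rz":0,"x":0,"y":-1,"z":0,"grip":28}

```text
time: 29.65
tool_pos: [460.6, -39.3, 122.6]
ee_rot: [2.362, 2.067, -0.009]
force: [1.2, 0.1, -3.2]
opening: 29.4
```

Emit:
jog_arm:
  rows:
    - {"rx":0,"ry":0,"rz":0,"x":0,"y":-1,"z":0,"grip":28}

```text
time: 29.75
tool_pos: [459.5, -39.2, 122.6]
ee_rot: [2.362, 2.067, -0.009]
force: [0.5, -0.3, -2.6]
opening: 29.7
```

Emit:
jog_arm:
  rows:
    - {"rx":0,"ry":0,"rz":0,"x":0,"y":-1,"z":0,"grip":28}

```text
time: 29.85
tool_pos: [458.9, -39.0, 122.6]
ee_rot: [2.362, 2.066, -0.008]
force: [6.6, -1.0, -9.1]
opening: 29.4
```

Emit:
jog_arm:
  rows:
    - {"rx":0,"ry":0,"rz":0,"x":0,"y":-1,"z":0,"grip":28}

```text
time: 29.95
tool_pos: [458.9, -39.1, 122.7]
ee_rot: [2.36, 2.065, -0.006]
force: [8.5, -2.3, -12.2]
opening: 29.6
```

Emit:
jog_arm:
  rows:
    - {"rx":0,"ry":0,"rz":0,"x":0,"y":-1,"z":0,"grip":28}

```text
time: 30.05
tool_pos: [459.0, -39.1, 122.7]
ee_rot: [2.359, 2.064, -0.004]
force: [7.3, -0.9, -10.7]
opening: 29.1
```

Near stop at x=458.9. The 159.8 mm span matches the known 160 mm. The target is x≈497.8 (q≈39 mm).

Emit:
jog_arm:
  rows:
    - {"rx":0,"ry":0,"rz":0,"x":0,"y":1,"z":0,"grip":28}
    - {"rx":0,"ry":0,"rz":0,"x":0,"y":2,"z":0,"grip":28}
    - {"rx":0,"ry":0,"rz":0,"x":0,"y":2,"z":0,"grip":28}
    - {"rx":0,"ry":0,"rz":0,"x":0,"y":2,"z":0,"grip":28}
    - {"rx":0,"ry":0,"rz":0,"x":0,"y":2,"z":0,"grip":28}
    - {"rx":0,"ry":0,"rz":0,"x":0,"y":2,"z":0,"grip":28}
    - {"rx":0,"ry":0,"rz":0,"x":0,"y":2,"z":0,"grip":28}
    - {"rx":0,"ry":0,"rz":0,"x":0,"y":2,"z":0,"grip":28}
    - {"rx":0,"ry":0,"rz":0,"x":0,"y":2,"z":0,"grip":28}
    - {"rx":0,"ry":0,"rz":0,"x":0,"y":2,"z":0,"grip":28}
    - {"rx":0,"ry":0,"rz":0,"x":0,"y":2,"z":0,"grip":28}

```text
time: 31.15
tool_pos: [479.2, -42.0, 122.6]
ee_rot: [2.362, 2.066, -0.008]
force: [-1.8, 1.1, 1.0]
opening: 29.6
```

Emit:
jog_arm:
  rows:
    - {"rx":0,"ry":0,"rz":0,"x":0,"y":2,"z":0,"grip":28}

```text
time: 31.25
tool_pos: [481.4, -42.3, 122.6]
ee_rot: [2.362, 2.066, -0.008]
force: [-0.4, -0.9, 1.4]
opening: 29.5
```

Emit:
jog_arm:
  rows:
    - {"rx":0,"ry":0,"rz":0,"x":0,"y":2,"z":0,"grip":28}

```text
time: 31.35
tool_pos: [483.6, -42.6, 122.6]
ee_rot: [2.362, 2.066, -0.008]
force: [-1.0, 0.4, 1.6]
opening: 29.3
```

Emit:
jog_arm:
  rows:
    - {"rx":0,"ry":0,"rz":0,"x":0,"y":2,"z":0,"grip":28}

```text
time: 31.45
tool_pos: [485.7, -42.9, 122.6]
ee_rot: [2.362, 2.066, -0.009]
force: [-0.8, -0.2, 1.1]
opening: 29.2
```

Emit:
jog_arm:
  rows:
    - {"rx":0,"ry":0,"rz":0,"x":0,"y":2,"z":0,"grip":28}

```text
time: 31.55
tool_pos: [487.9, -43.2, 122.6]
ee_rot: [2.362, 2.066, -0.009]
force: [-1.9, 0.3, 2.8]
opening: 29.2
```

Emit:
jog_arm:
  rows:
    - {"rx":0,"ry":0,"rz":0,"x":0,"y":2,"z":0,"grip":28}

```text
time: 31.65
tool_pos: [489.3, -43.5, 122.5]
ee_rot: [2.363, 2.067, -0.01]
force: [-6.9, 0.3, 8.1]
opening: 29.5
```

Emit:
jog_arm:
  rows:
    - {"rx":0,"ry":0,"rz":0,"x":0,"y":2,"z":0,"grip":28}

```text
time: 31.75
tool_pos: [490.5, -43.6, 122.5]
ee_rot: [2.364, 2.068, -0.012]
force: [-6.6, 1.0, 7.3]
opening: 29.6
```

Emit:
jog_arm:
  rows:
    - {"rx":0,"ry":0,"rz":0,"x":0,"y":2,"z":0,"grip":28}

```text
time: 31.85
tool_pos: [491.6, -43.8, 122.5]
ee_rot: [-2.364, -2.068, 0.014]
force: [-7.9, 1.0, 7.7]
opening: 29.7
```

Emit:
jog_arm:
  rows:
    - {"rx":0,"ry":0,"rz":0,"x":0,"y":2,"z":0,"grip":28}

```text
time: 31.95
tool_pos: [492.7, -44.0, 122.5]
ee_rot: [-2.363, -2.067, 0.015]
force: [-8.1, 0.1, 6.8]
opening: 29.5
```

Emit:
jog_arm:
  rows:
    - {"rx":0,"ry":0,"rz":0,"x":0,"y":2,"z":0,"grip":28}

```text
time: 32.05
tool_pos: [493.8, -44.1, 122.6]
ee_rot: [-2.362, -2.066, 0.017]
force: [-7.0, 0.8, 6.5]
opening: 29.2
```

Emit:
jog_arm:
  rows:
    - {"rx":0,"ry":0,"rz":0,"x":0,"y":2,"z":0,"grip":28}

```text
time: 32.15
tool_pos: [495.1, -44.3, 122.6]
ee_rot: [-2.361, -2.066, 0.018]
force: [-7.5, 1.6, 5.6]
opening: 29.3
```

Emit:
jog_arm:
  rows:
    - {"rx":0,"ry":0,"rz":0,"x":0,"y":2,"z":0,"grip":28}

```text
time: 32.25
tool_pos: [496.4, -44.4, 122.6]
ee_rot: [-2.36, -2.065, 0.019]
force: [-7.2, 1.6, 4.2]
opening: 29.6
```

Emit:
jog_arm:
  rows:
    - {"rx":0,"ry":0,"rz":0,"x":0,"y":1,"z":0,"grip":28}

```text
time: 32.35
tool_pos: [497.0, -44.5, 122.6]
ee_rot: [-2.36, -2.065, 0.02]
force: [-5.9, 1.0, 4.6]
opening: 29.3
```

Emit:
jog_arm:
  rows:
    - {"rx":0,"ry":0,"rz":0,"x":0,"y":0,"z":0,"grip":28}
    - {"rx":0,"ry":0,"rz":0,"x":0,"y":0,"z":0,"grip":28}

```text
time: 32.55
tool_pos: [497.1, -44.6, 122.6]
ee_rot: [-2.36, -2.065, 0.019]
force: [-3.9, 0.7, 1.0]
opening: 29.4
```

Emit:
jog_arm:
  rows:
    - {"rx":0,"ry":0,"rz":0,"x":0,"y":1.5,"z":0,"grip":28}
    - {"rx":0,"ry":0,"rz":0,"x":0,"y":0,"z":0,"grip":28}
    - {"rx":0,"ry":0,"rz":0,"x":0,"y":0,"z":0,"grip":28}

```text
time: 32.85
tool_pos: [498.7, -44.8, 122.6]
ee_rot: [-2.36, -2.065, 0.019]
force: [-5.2, 0.2, 1.8]
opening: 29.4
```

Emit:
jog_arm:
  rows:
    - {"rx":0,"ry":0,"rz":0,"x":0,"y":0,"z":0,"grip":30}
    - {"rx":0,"ry":0,"rz":0,"x":0,"y":0,"z":0,"grip":32}
    - {"rx":0,"ry":0,"rz":0,"x":0,"y":0,"z":0,"grip":36}
    - {"rx":0,"ry":0,"rz":0,"x":0,"y":0,"z":0,"grip":45}
    - {"rx":0,"ry":0,"rz":0,"x":0,"y":0,"z":0,"grip":60}
    - {"rx":0,"ry":0,"rz":0,"x":0,"y":0,"z":0,"grip":60}

```text
time: 33.45
tool_pos: [500.0, -44.8, 122.8]
ee_rot: [-2.361, -2.066, 0.017]
force: [0.0, -0.5, -0.3]
opening: 60.0
```

```bash
python3 -c "
from h import *
goto(498,-44.6,260,-7.6)"
```

```text
t 33.45 pos [500.  -44.8 122.8] yaw(y) -7.64 tilt [-0.011 -0.004 -1.   ] F [ 0.  -0.5 -0.3] op 60.0 tool shift [  -0.8   -3.4 -137.2] rz -0.04
```

Emit:
jog_arm:
  rows:
    - {"rx":0,"ry":0,"rz":0,"x":0,"y":0,"z":-10,"grip":60}
    - {"rx":0,"ry":0,"rz":0,"x":0,"y":0,"z":-15,"grip":60}
    - {"rx":0,"ry":0,"rz":0,"x":0,"y":0,"z":-15,"grip":60}
    - {"rx":0,"ry":0,"rz":0,"x":0,"y":0,"z":-15,"grip":60}
    - {"rx":0,"ry":0,"rz":0,"x":0,"y":0,"z":-10,"grip":60}
    - {"rx":0,"ry":0,"rz":0,"x":0,"y":0,"z":0,"grip":60}
    - {"rx":0,"ry":0,"rz":0,"x":0,"y":0,"z":0,"grip":60}

```text
time: 34.15
tool_pos: [500.8, -44.8, 193.1]
ee_rot: [-2.362, -2.066, 0.016]
force: [-0.2, 0.2, 0.1]
opening: 59.9
```

```bash
python3 - <<'E'
from h import *
goto(498,-44.6,260,-7.6)
s=manip.read_state();p,d=manip.get_image("wrist");im=np.ascontiguousarray(p[:,:,::-1])
P=cloud("wrist",d,s);V=im.max(2);z=P[...,2]
m=(d>0)&(V<80)&(z>150)&(z<175)&(np.hypot(P[...,1]+44,P[...,0]-498)<30);print("knob",m.sum(), rect(P[m]))
E
```

```text
t 34.15 pos [500.8 -44.8 193.1] yaw(y) -7.66 tilt [-0.01  -0.004 -1.   ] F [-0.2  0.2  0.1] op 59.9 tool shift [ -0.5  -3.5 -66.8] rz -0.06
knob 2787 (array([499.2, -44.8]), array([28.4, 28.7]), 32.5)
```

```bash
python3 - <<'E'
from h import *
p,d=manip.get_image("top");P=cloud("top",d);z=P[...,2];old=cv2.imread("pics/top0.png")
m=(d>0)&(z>60)&(z<125)&(abs(P[...,0]-470)<110)&(abs(P[...,1]+395)<90);print("bread",m.sum(),rect(P[m]),np.percentile(z[m],98))
im=np.ascontiguousarray(p[:,:,::-1]);cv2.imwrite("pics/end.png",im)
E
```

```text
bread 699 (array([ 467.6, -386. ]), array([56.8, 90.8]), 87.4) 111.1048119723899
```

View pics/end.png

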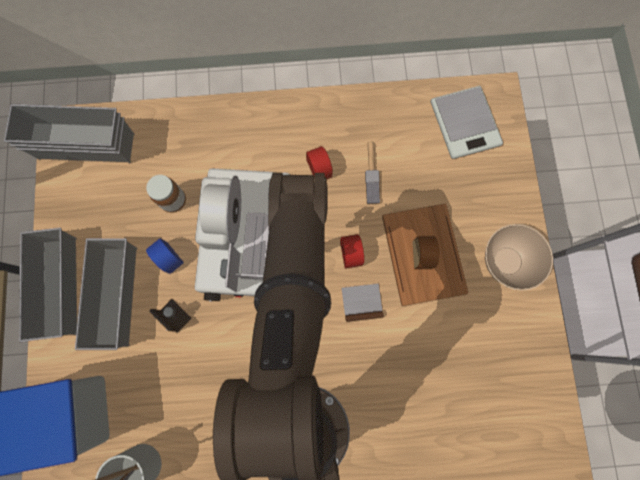

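The bread stands mid-board at (426,252), its top 111 mm above the table (110 expected), and the other things in view are where they were. Handing in.

```bash
python3 -c "
from bench import manip
print(manip.close_job(), manip.read_state()['time'])"
```

```text
the job is handed in; nothing more can be done
the job is handed in; nothing more can be done
```

The job is handed in. The bread stands upright on the board and the empty carriage is parked on the sticky place, about 40 mm from the near stop. The clock read 34 s at the last move.

- **Bread:** it was set down near the middle of the board and let go. The last top view put it at (468, −386), top 111 mm above the table (110 expected).
- **Stops:** I pushed the carriage by its knob to the far stop (x = 617.2) and drew it back to the near stop (x = 458.9). That is 159.8 mm of travel against the known 160. I read at most about 12 N, including the downward part, against the 25 N limit. Forces were only read at the end of each short move.
- **Sticky place:** going out, the drag ran from about x = 487 to 505; coming back, from about 509 to 490. It reached about 8 N. The two runs are offset because the drag rises sharply on entry in either direction, so I took the point they mirror about. That is x ≈ 498, or 39 to 40 mm from the near stop.
- **Where the carriage stands:** the arm sprang forward about 1 mm as it let go. The wrist camera then put the knob at x ≈ 499.2 to 499.5, about 1 to 1.5 mm past that middle and inside the 6 mm tolerance. I left it there, and the gripper is about 27 mm above the knob.

**Not fully checked:**
- **Joint limit:** while turning the gripper, joint 7 reached 2.742 rad against its 2.74 limit. I turned back at once and saw no fault, but cannot say how it is judged.
- **Other things:** I checked the rest of the table only by eye in the last top view. Nothing looked moved.

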